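Expose a batch of specimen pots in the carousel reader

TASK

Stand every specimen pot on its own black seat of the reader's carousel, then turn the carousel anticlockwise one click, a quarter turn, so that the seats face the reader's window, and pull the sprung exposure slide out until its pointer is level with the cursor on the scale, holding it steady there for three seconds. Let the slide fully home, turn the carousel back to where it was, and stand all the pots upright in the grey tray. Leave the other things on the bench where they are.

Things in the scene. Friction and masses are not known exactly. Their poses are not given: they have to be found in the camera images.
- pot1: specimen pot (2 or 3 of the four are present, the others are None): upright plain plastic cylinder with a white snap cap, 40 mm in diameter, 45 mm tall, about 50 g, standing on the bench to the robot's left at the start. Origin: centre of its underside, z up its axis
- pot2: specimen pot (2 or 3 of the four are present, the others are None): upright plain plastic cylinder with a white snap cap, 40 mm in diameter, 45 mm tall, about 50 g, standing on the bench to the robot's left at the start. Origin: centre of its underside, z up its axis
- pot3: specimen pot (2 or 3 of the four are present, the others are None): upright plain plastic cylinder with a white snap cap, 40 mm in diameter, 45 mm tall, about 50 g, standing on the bench to the robot's left at the start. Origin: centre of its underside, z up its axis
- pot4: specimen pot (2 or 3 of the four are present, the others are None): upright plain plastic cylinder with a white snap cap, 40 mm in diameter, 45 mm tall, about 50 g, standing on the bench to the robot's left at the start. Origin: centre of its underside, z up its axis
- tray: empty grey open tray on the bench to the robot's right, fixed: 260 x 130 mm outside (long side along its own x), 16 mm tall, walls and floor 4 mm thick. Origin: centre of its underside. It holds the pots standing in a row along its x
- reader: specimen reader, fixed to the bench. Origin on the bench, on the vertical carousel axis. In its own frame: x away from the robot, y to the left. White housing 160 x 100 x 120 mm tall at x 0 to 160, y -240 to -140 mm. In front of the housing (x -170 to 0, y -220 to -160 mm) runs a rail deck 30 mm tall, carrying the sprung exposure slide and its scale
- carousel (a joint): angle of the round aluminium carousel (250 mm in diameter) about its vertical axis, rad, growing anticlockwise from above. It clicks into sprung detents at 0 (load, as at the start: the three seats face the robot), 1.571 (read: the seats face the housing's black window) and 3.142 (not used); between two detents it is drawn to the nearer one with at most 0.15 N m and rests within 3 degrees of it
- carousel_axis (a point): point on the carousel axis, at the height of its floor (36 mm above the bench); axes as reader. The floor is flat, with a 4 mm thick rim at its edge (outer radius 125 mm) rising 10 mm above the floor
- post_top (a point): top of the round steel post by which the carousel is turned: 18 mm in diameter, standing 60 mm above the carousel floor (top 96 mm above the bench), 95 mm from the axis, opposite the middle seat. At load it is on the far side, at read on the left
- exposure (a joint): how far the sprung exposure slide is pulled out of the housing, m, 0 = fully home, up to 0.085; pulled along the reader's -x, towards the robot. The spring pulls it home with 2.4 N at home and 80 N/m more (about 8 N at 0.07)
- tab_top (a point): middle of the top of the slide's black upright tab, by which it is pulled: 12 mm thick along the reader's x, 34 mm wide along y, 48 mm tall with its top 86 mm above the bench. It moves with the slide. At home it is 70 mm in front of the housing
- pointer (a point): hairline of the slide over the white scale strip on the left of the tab, moves with the slide; axes as reader
- cursor (a joint): where along the scale the small dark steel cursor with its knurled screw is set, m: the pointer is level with the cursor when exposure equals this value (0.035 to 0.065). It has been set beforehand and stays put
- cursor_tip (a point): tip of the cursor, on the left edge of the scale strip, at the height of the pointer; axes as reader
- seat0 (a point): centre of a round black rubber seat (46 mm in diameter, flush with the carousel floor, 80 mm from the axis), the one to the left at load; it turns with the carousel. Seats are 55 degrees apart
- seat1 (a point): centre of a round black rubber seat (46 mm in diameter, flush with the carousel floor, 80 mm from the axis), the one in the middle, nearest the robot at load; it turns with the carousel. Seats are 55 degrees apart
- seat2 (a point): centre of a round black rubber seat (46 mm in diameter, flush with the carousel floor, 80 mm from the axis), the one to the right at load; it turns with the carousel. Seats are 55 degrees apart
- wellplate: clear plastic well plate, 85 x 127 x 14 mm, lying in front of the carousel; bystander, leave alone
- pen: blue pen, 130 mm long, 10 mm thick, lying in front of the carousel; bystander, leave alone
- tipbox1: pipette tip box with yellow lid, 87 x 122 x 67 mm, behind the pots; bystander, leave alone
- bottle: white bottle, 60 mm in diameter, 140 mm tall, behind the pots; bystander, leave alone
- tube: orange tube, 114 mm long, 14 mm thick, lying beside the tray; bystander, leave alone
There are look-alikes about, which are no part of the job. Leave any green or orange look-alike of the pot3 alone. Leave any purple look-alike of the pot4 alone.

How it is judged:
By the outcome, as a careful person would: the job done as asked, in the order asked, and still so for the second after the job is handed in, with the robot touching nothing.
Of pot1, pot2, pot3, pot4 only 2 to 3 are there at a start; the rules pass over those that are not, and their reading is None.
At some moment in a run one of pot1, pot2, pot3, pot4 may be knocked a few centimetres aside while the robot is not near it.
Once in a run the grip may slacken for a moment while it holds something.
It also fails if it takes over 210 s, if anything falls off the work surface, if the arm or the gripper's body presses on something with over 40 N, if the wrist force passes 120 N, or if a joint passes its speed limit or range.

ROBOT

A 7-joint arm with a two-finger parallel gripper is mounted at the origin on the work surface. World frame = base frame: x ahead of the robot, y to its left, z up, the work surface at z = 0. Lengths are in mm, angles in rad, forces in N, time in s.
With the tool pointing down it reaches from about 400 to 875 mm from the base axis. Payload 4.4 kg.
Tool frame: the origin (TCP) lies on the centre line of the jaws, within the pads' length; the fingertips stand 14 mm ahead of it and the grasp point (between the pads) lies 5 mm behind it (tips_ahead is the distance from the TCP to the fingertips, in mm); z points along the fingers, y is the line along which they close (so a half turn about z gives the same grasp; the last joint's range is limited). The gripper opens to 85 mm and grips with 20 to 120 N. Pads are 22 mm wide; open, the fingers measure 114 mm over their backs; the gripper's body (76 mm by 85 mm) begins 54 mm behind the grasp point. The pads swing forward as they close: fully open they stand 13 mm farther back than shut.
Start: joints at [1.17, 0.628, 0.038, 1.517, -0.027, 0.996, -0.02], TCP at [213.606, -613.914, 210.713] pointing down, gripper open.
Joint ranges: [-3.06, 3.06], [-0.37, 2.12], [-1.25, 1.32], [0.18, 2.47], [-1.1, 4.24], [0.23, 1.98], [-2.94, 2.94]. Speed limits (rad/s): [2.57, 2.57, 3.14, 3.14, 3.14, 3.14, 3.14].

INTERFACE

Orientations are given as [roll, pitch, yaw] about the fixed x, y, z axes, in that order (R = Rz(yaw) Ry(pitch) Rx(roll)).
In Python, from cell import * gives the robot as it stands.
- The arm moves only by the tool move_arm, never from a script. Its argument "rows" is text: rows parted by semicolons, each of 7 numbers parted by spaces: the shift along the tool's x, y, z scaled (see below), then the turn, a rotation vector about the tool's x, y, z scaled (see below), then the closure, from -1 (fully open) to 1 (shut). A call has 1 to 12 rows; each row is the pose to reach, as a shift and turn from the pose commanded when the call began, along the tool's axes at that moment; what a row does not reach only later rows make up. The controller multiplies each number of a shift by 0.3 m and each number of a turn by pi/2 rad. A row lasts 1/12 s, in which the tool goes at most 41.7 mm and 7.16 degrees, less where a joint would pass 70% of its speed; a pose out of reach is approached as far as the arm can. A call with a number of a shift or a turn outside -1 to 1 is refused whole. A call with a gripper value outside its range is refused whole. The fingers move at their own pace and stop on an object; the grip force is fixed at half the most. Time passes only in rows, so rows that repeat a pose let the fingers close. It gives the time, the measured TCP pose, the force, the opening and the grip force at its end, in the units of the state.
- read_state(): the state, without advancing time (a new reading comes with each control period).
- get_image(name): name is "scene" or "top"; returns a dict with "img" (480x640x3 uint8, red, green, blue), "vfov" (degrees; the focal length in pixels is half the picture's height over the tangent of half this angle, whatever the lens; pixels are square), "cx", "cy" (the principal point, pixels), "extrinsics" (4x4, takes a point from camera to world coordinates). Camera axes: x right, y up, looking along -z (the intrinsics and any distortion apply to the point x, -y, -z); pixel columns grow to the right and rows downward; lengths in mm; the calibration is good to about 2 mm. A picture is of the moment at which its call begins. There is no depth.
- finish_job(): hands the job in; it is judged then, once.
The state is a dict: "clock": time; "qpos": joint angles; "qd": joint speeds; "tau": joint torques, N m; "eef_pos": TCP position; "tool_rot": TCP orientation; "force": force on the tool from outside, world axes, zero at the start; "torque": the same for the moment, N m; "width": finger opening in mm; "gripper_force": force on a finger pad.
Only numpy, scipy, OpenCV 4.12 (cv2) and the standard library are available. Lean on these libraries where they do the work, as an engineer would, in place of code of your own. Each camera call takes 0.05 s, during which the arm holds its last target. There are 200 camera calls.

## Working session

There is one attempt and no reset: what is moved stays moved. The work goes in short steps, Python scripts to look and compute and a tool call to move; the robot and the scene stay as the last step left them, time stands still between calls to the robot, and variables do not carry over. Pictures are saved under pics/ and viewed, at most 14 in all, crops included, and the job is handed in when it is done.

Besides the shell and the picture viewer there is one more tool, called after "Request:" as name(argument=value, ...), one argument or row to a line, values as JSON. move_arm: Moves the arm, as the interface text tells. Its arguments: {"type":"object","properties":{"rows":{"type":"string"}},"required":["rows"]}

```bash
mkdir -p pics; ls; cat > h.py <<'E'
from cell import *
import numpy as np, cv2
from scipy.spatial.transform import Rotation as R
def snap(n,f):
    d=get_image(n); cv2.imwrite(f,d["img"][:,:,::-1]); return d
def ray(d,u,v):
    h=d["img"].shape[0]; f=h/2/np.tan(np.radians(d["vfov"])/2)
    E=np.array(d["extrinsics"]); c=np.array([(u-d["cx"])/f,-(v-d["cy"])/f,-1])
    return E[:3,3],E[:3,:3]@c
def at(d,u,v,z):
    o,r=ray(d,u,v); return (o+r*(z-o[2])/r[2])[:2].round(1)
def proj(d,p):
    E=np.array(d["extrinsics"]); h=d["img"].shape[0]; f=h/2/np.tan(np.radians(d["vfov"])/2)
    c=E[:3,:3].T@(np.array(p,float)-E[:3,3]); return np.round([d["cx"]+f*c[0]/-c[2], d["cy"]-f*c[1]/-c[2]],1)
E
python3 - <<'E'
from h import *
for n in("top","scene"):
    d=snap(n,f"pics/{n}0.png"); print(n,{k:v for k,v in d.items() if k!="img"})
s=read_state(); print(s)
E
```

```text
pics
top {'vfov': 45.94991196947655, 'cx': 318.30180826101105, 'cy': 237.79922534508265, 'extrinsics': array([[-3.68464221e-02,  9.78193807e-01, -2.04399650e-01,
         2.30408468e+02],
       [-9.99304977e-01, -3.49107706e-02,  1.30690703e-02,
        -8.83353817e+00],
       [ 5.64833437e-03,  2.04739137e-01,  9.78800277e-01,
         1.67930687e+03],
       [ 0.00000000e+00,  0.00000000e+00,  0.00000000e+00,
         1.00000000e+00]])}
scene {'vfov': 50.50803895655588, 'cx': 325.1496173200455, 'cy': 236.09031987869807, 'extrinsics': array([[-5.94374824e-01, -6.27206125e-01,  5.03320023e-01,
         1.20875100e+03],
       [ 8.04051528e-01, -4.75024717e-01,  3.57564901e-01,
         4.31730669e+02],
       [ 1.48225553e-02,  6.17222808e-01,  7.86648776e-01,
         1.07494807e+03],
       [ 0.00000000e+00,  0.00000000e+00,  0.00000000e+00,
         1.00000000e+00]])}
{'clock': 0.1, 'qpos': array([ 1.17018052,  0.62927502,  0.0384244 ,  1.51825796, -0.02702221,
        0.99632389, -0.01999171]), 'qd': array([-0.00046849, -0.00284174,  0.00050673, -0.00249223, -0.00093955,
        0.00179156, -0.00059015]), 'tau': array([ 3.50439972e-03, -5.64533937e+01,  1.22978669e+00, -1.93973762e+01,
        1.11465299e-02,  5.35427942e-03,  1.06646280e-05]), 'eef_pos': array([ 213.435608  , -613.32147123,  209.87006236]), 'tool_rot': array([-3.13984531e+00, -1.17708780e-05,  3.34828693e-01]), 'force': array([-0.30901399, -0.08884935,  0.25212456]), 'torque': array([ 0.02647353,  0.04810097, -0.00580976]), 'gripper_force': 0.0, 'width': 85.3407544591522}
```

View pics/top0.png

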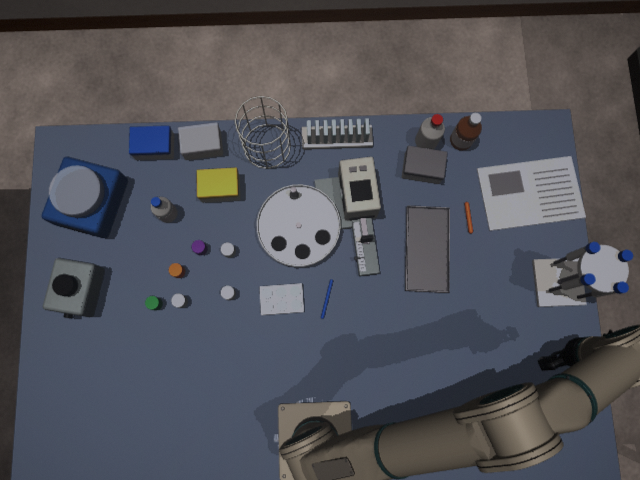

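View pics/scene0.png

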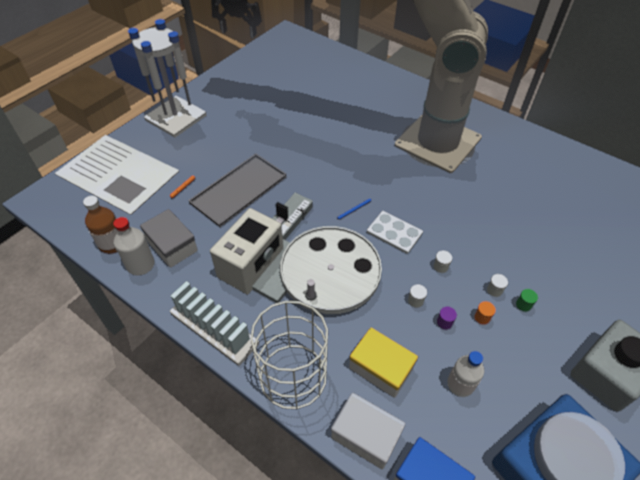

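Top view: the three white-capped cylinders at (228,250), (228,293) and (179,300) fit the pots. The purple (198,247), orange (176,270) and green (153,302) ones are look-alikes. The carousel is at (299,226), with its post at (294,194) and seats at (279,243), (302,251) and (322,237). The tray is at (427,249). I'll confirm the pots in crops.

```bash
python3 - <<'E'
import cv2,numpy as np
a=cv2.imread("pics/top0.png")
c=cv2.resize(a[235:315,140:250],None,fx=7,fy=7,interpolation=cv2.INTER_CUBIC);cv2.imwrite("pics/c1.png",c[:590])
s=cv2.imread("pics/scene0.png")
x=cv2.resize(a[145:285,250:385],None,fx=4,fy=4,interpolation=cv2.INTER_CUBIC)
cv2.imwrite("pics/c2.png",x)
cv2.imwrite("pics/c3.png",cv2.resize(s[180:320,210:390],None,fx=4.2,fy=4.2,interpolation=cv2.INTER_CUBIC))
E
```

```text
(no output)
```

View pics/c1.png

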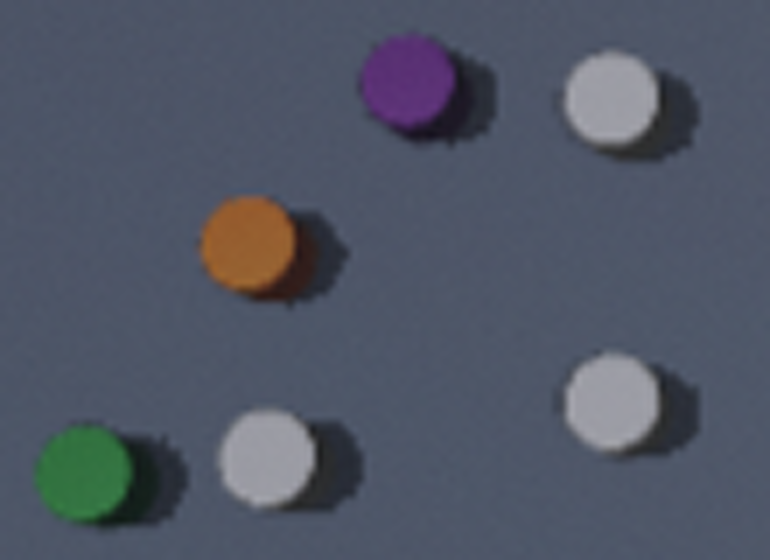

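View pics/c2.png

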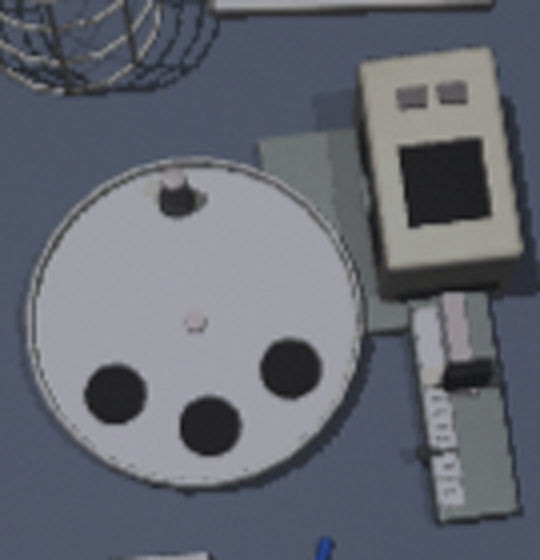

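View pics/c3.png

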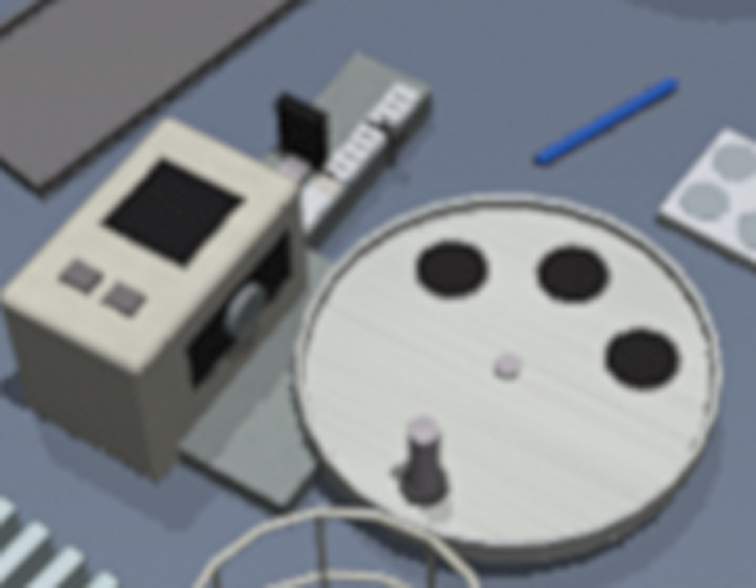

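The crop confirms white caps at (227.4,249.1), (227.4,292.4) and (178.4,300.4). The reader crops show the seats, post, tab and cursor clearly.

```bash
python3 - <<'E'
from h import *
import pickle
d=get_image("top");s=get_image("scene");pickle.dump((d,s),open("cams.pkl","wb"))
def tri(a,b):
    o1,r1=ray(d,*a);o2,r2=ray(s,*b); t=np.linalg.lstsq(np.c_[r1,-r2],o2-o1,rcond=None)[0]
    p,q=o1+t[0]*r1,o2+t[1]*r2; return ((p+q)/2).round(1),np.linalg.norm(p-q).round(1)
S=lambda u,v:(210+u/4.2,180+v/4.2)
T=lambda u,v:(250+u/4,145+v/4)
for n,t,sc,z in[("seat0",(115,394),(642,359),36),("seat1",(210,426),(573,274),36),("seat2",(291,368),(452,270),36),("hub",(195,321),(507,366),40),("post",(176,178),(424,430),96),("cursor",(430,453),(384,132),40)]:
    print(n,at(d,*T(*t),z),at(s,*S(*sc),z),tri(T(*t),S(*sc)))
for t,sc in[((612,99),(418,294)),((612,401),(443,259)),((268,457),(498,283))]:
    u=(140+t[0]/7,235+t[1]/7); print("pot",at(d,*u,45),at(s,*sc,45))
for p in[(407,207),(449,208),(447,292),(405,291)]: print("tray",at(d,*p,16))
E
```

```text
seat0 [560.5  86.8] [562.1  89.5] (array([560.7,  87.7,  33.2]), np.float64(1.8))
seat1 [534.   17.3] [535.   20.7] (array([533.9,  18.5,  33.4]), np.float64(2.5))
seat2 [575.5 -44.1] [577.1 -40. ] (array([575.6, -42.9,  32.5]), np.float64(2.8))
hub [612.9  25.9] [616.6  30.2] (array([613.7,  27. ,  34.3]), np.float64(2.1))
post [707.   35.4] [709.9  40.7] (array([707.8,  37. ,  90.5]), np.float64(3.4))
cursor [ 507.3 -143.5] [ 517.3 -139.5] (array([ 509.6, -145.1,   28.8]), np.float64(1.4))
pot [547.2 237.1] [557.2 242.7]
pot [420.4 237.6] [430.6 241.3]
pot [402.4 379. ] [413.5 381.9]
tray [ 663.7 -304. ]
tray [ 656.1 -431.4]
tray [ 401.2 -404. ]
tray [ 408.6 -280.4]
```

Request:
move_arm(
  rows="0.945 -0.482 0 0 0 -0.787 -1;0.945 -0.482 0 0 0 -0.787 -1;0.945 -0.482 0 0 0 -0.787 -1;0.945 -0.482 0 0 0 -0.787 -1;0.945 -0.482 0 0 0 -0.787 -1;0.945 -0.482 0 0 0 -0.787 -1;0.945 -0.482 0 0 0 -0.787 -1;0.945 -0.482 0 0 0 -0.787 -1;0.945 -0.482 0 0 0 -0.787 -1;0.945 -0.482 0 0 0 -0.787 -1;0.945 -0.482 0 0 0 -0.787 -1;0.945 -0.482 0 0 0 -0.787 -1",
)

```text
clock: 1.2
eef_pos: [433.5, -384.4, 210.5]
tool_rot: [-3.141, -0.0, 1.567]
force: [0.3, 0.6, -0.9]
width: 85.2
gripper_force: 0.0
```

Request:
move_arm(
  rows="1 0.19 0 0 0 0 -1;1 0.19 0 0 0 0 -1;1 0.19 0 0 0 0 -1;1 0.19 0 0 0 0 -1;1 0.19 0 0 0 0 -1;1 0.19 0 0 0 0 -1;1 0.19 0 0 0 0 -1;1 0.19 0 0 0 0 -1;1 0.19 0 0 0 0 -1",
)

```text
clock: 1.95
eef_pos: [491.7, -79.3, 211.1]
tool_rot: [3.14, -0.002, 1.575]
force: [0.7, 0.6, 0.5]
width: 85.4
gripper_force: 0.0
```

Request:
move_arm(
  rows="1 0.19 0.2 0 0 0 -1;1 0.19 0.2 0 0 0 -1;1 0.19 0.2 0 0 0 -1;1 0.19 0.2 0 0 0 -1;1 0.19 0.2 0 0 0 -1;1 0.19 0.2 0 0 0 -1;1 0.19 0.2 0 0 0 -1;1 0.19 0.2 0 0 0 -1;1 0.19 0.2 0 0 0 -1",
)

```text
clock: 2.7
eef_pos: [547.8, 220.9, 149.7]
tool_rot: [-3.141, -0.003, 1.574]
force: [-0.2, 0.4, 0.5]
width: 85.6
gripper_force: 0.0
```

Request:
move_arm(
  rows="0.055 0 0.1 0 0 0 -1;0.055 0 0.2 0 0 0 -1;0.055 0 0.3 0 0 0 -1;0.055 0 0.38 0 0 0 -1;0.055 0 0.395 0 0 0 -1;0.055 0 0.395 0 0 0 -1;0.055 0 0.395 0 0 0 1;0.055 0 0.395 0 0 0 1;0.055 0 0.395 0 0 0 1;0.055 0 0.395 0 0 0 1;0.055 0 0.395 0 0 0 1;0.055 0 0.395 0 0 0 1",
)

```text
clock: 3.7
eef_pos: [548.1, 232.5, 32.9]
tool_rot: [3.141, -0.0, 1.571]
force: [0.2, -0.3, -0.1]
width: 12.1
gripper_force: 0.0
```

Width 12 means the grasp missed, so I'll look.

```bash
python3 - <<'E'
from h import *
print(read_state()["eef_pos"],read_state()["width"])
d=snap("top","pics/top1.png");s=snap("scene","pics/s1.png")
a=cv2.resize(d["img"][200:320,130:260,::-1],(400,370));b=cv2.resize(s["img"][200:340,350:550,::-1],(400,370))
cv2.imwrite("pics/c4.png",np.hstack([a,b]))
E
```

```text
[548.08664195 232.47216525  32.87093021] 12.143084067713287
```

View pics/c4.png

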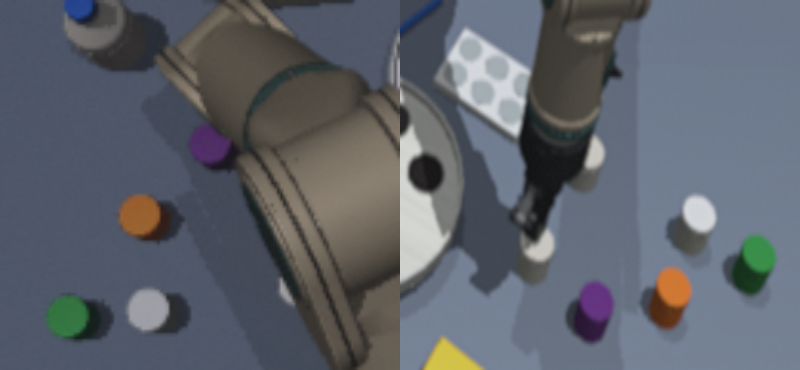

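The pot still stands beyond the closed fingers, so my y was short (I aimed from the lagging measured pose), and a camera bias may have added to it. I'll back up, clear the view and re-measure.

Request:
move_arm(
  rows="0 0 -0.15 0 0 0 1;0 0 -0.3 0 0 0 1;0 0 -0.4 0 0 0 1;-0.6 0 -0.4 0 0 0 -1;-0.6 0 -0.4 0 0 0 -1;-0.6 0 -0.4 0 0 0 -1;-0.6 0 -0.4 0 0 0 -1;-0.6 0 -0.4 0 0 0 -1;-0.6 0 -0.4 0 0 0 -1;-0.6 0 -0.4 0 0 0 -1;-0.6 0 -0.4 0 0 0 -1",
)

```text
clock: 4.72
eef_pos: [547.9, 54.1, 152.4]
tool_rot: [3.141, -0.001, 1.573]
force: [-0.0, 0.3, 0.0]
width: 85.3
gripper_force: 0.0
```

```bash
cat >> h.py <<'E'
def tri(d,a,s,b):
    o1,r1=ray(d,*a);o2,r2=ray(s,*b); t=np.linalg.lstsq(np.c_[r1,-r2],o2-o1,rcond=None)[0]
    p,q=o1+t[0]*r1,o2+t[1]*r2; return ((p+q)/2).round(1),np.linalg.norm(p-q).round(1)
E
python3 - <<'E'
from h import *
print(read_state()["eef_pos"])
d=snap("top","pics/top2.png");s=snap("scene","pics/s2.png")
a=cv2.resize(d["img"][235:315,140:260,::-1],(400,267),interpolation=cv2.INTER_CUBIC);b=cv2.resize(s["img"][240:320,400:550,::-1],(750,400),interpolation=cv2.INTER_CUBIC)
cv2.imwrite("pics/c5.png",b)
# predicted pixel of known robot base mount? brightness blobs for caps
for n,im,box in(("top",d["img"],(140,235,260,315)),("scene",s["img"],(400,240,550,320))):
    x0,y0,x1,y1=box;c=im[y0:y1,x0:x1].astype(int)
    m=((c.min(2)>(145 if n=="top" else 185))&(c.max(2)-c.min(2)<30)).astype(np.uint8)
    k,l,st,ce=cv2.connectedComponentsWithStats(m)
    for i in range(1,k):
        if st[i,4]>20: print(n,(ce[i]+[x0,y0]).round(1),st[i])
E
```

```text
[547.86622816  54.10335038 152.38354715]
top [226.6 248.6] [ 81   8  12  12 115]
top [226.7 292. ] [ 81  51  13  13 123]
top [177.5 300. ] [ 32  59  12  13 124]
scene [444.  256.6] [ 37  11  15  12 135]
scene [499.3 280.4] [ 92  35  16  12 147]
scene [418.3 291.1] [ 11  45  16  13 164]
```

View pics/c5.png

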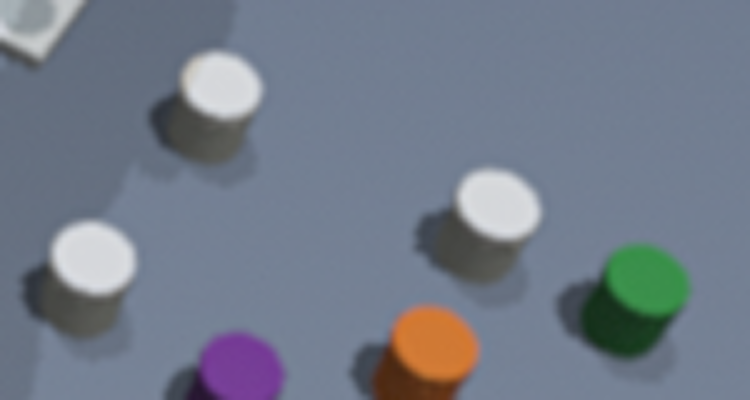

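```bash
python3 - <<'E'
from h import *
import pickle
d,s=pickle.load(open("cams.pkl","rb"))
for a,b in(((227.1,249.1),(418.8,291.6)),((227.2,292.5),(444.5,257.1)),((178,300.5),(499.8,280.9))):
    print(at(d,*a,45),at(s,*b,45),tri(d,a,s,b))
for z in(14,28,60): print(proj(s,(548,232.5,z)),proj(d,(548,232.5,z)))
print("base",proj(d,(0,0,0)),proj(s,(0,0,0)))
b=cv2.imread("pics/s1.png");cv2.imwrite("pics/c6.png",np.hstack([cv2.resize(b[250:310,380:460],(400,300),interpolation=cv2.INTER_CUBIC),cv2.resize(cv2.imread("pics/top2.png")[380:480,240:373],(400,300))]))
E
```

```text
[547.4 238.1] [550.2 240.9] (array([547.9, 239.4,  40.9]), np.float64(1.6))
[419.8 238.3] [423.1 241.5] (array([420. , 239.8,  40.4]), np.float64(1.8))
[401.8 379.8] [405.3 382.8] (array([402.1, 381.8,  40.4]), np.float64(1.8))
[414.2 296. ] [230.5 250.8]
[415.1 292.9] [229.9 249.9]
[417.2 285.8] [228.2 247.9]
base [314.8 439.7] [437.6 141.3]
```

View pics/c6.png

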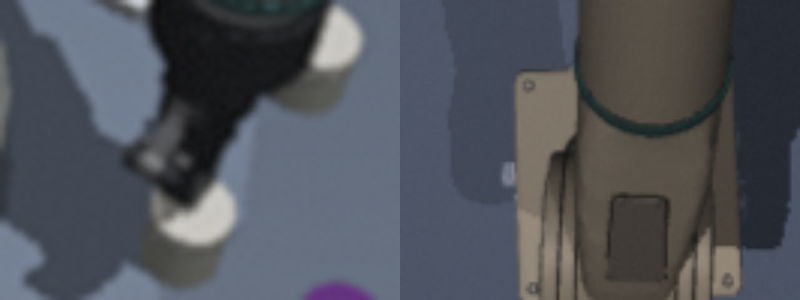

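The image suggests the real fingertips sat above the cap, which conflicts with the reported z. I'll check the gripper where it is now, with projected marks.

```bash
python3 - <<'E'
from h import *
st=read_state();p=st["eef_pos"];print(p,st["tool_rot"],st["width"],st["qpos"].round(3))
d=get_image("top");s=get_image("scene")
def mk(c,x0,y0,w,h,k):
    im=cv2.resize(np.ascontiguousarray(c["img"][y0:y0+h,x0:x0+w,::-1]),None,fx=k,fy=k,interpolation=cv2.INTER_CUBIC)
    for q,col in((p,(0,0,255)),(p+[0,0,-14],(0,255,0)),(p+[42,0,-1],(255,0,0)),(p+[0,42,-1],(0,255,255))):
        u=(proj(c,q)-[x0,y0]+.5)*k; cv2.circle(im,tuple(int(v) for v in u),3,col,-1)
    return im
u=proj(s,p).astype(int); v=proj(d,p).astype(int);print(u,v)
a=mk(s,u[0]-40,u[1]-60,80,90,5);b=mk(d,v[0]-40,v[1]-45,80,90,5)
cv2.imwrite("pics/c7.png",np.hstack([a,b]))
E
```

```text
[547.75767052  54.5819825  152.30337644] [ 3.14135930e+00 -1.18286081e-03  1.57401710e+00] 85.5735890169646 [ 0.069  0.578 -0.329  1.853  0.26   0.752 -0.399]
[357 225] [287 239]
```

View pics/c7.png

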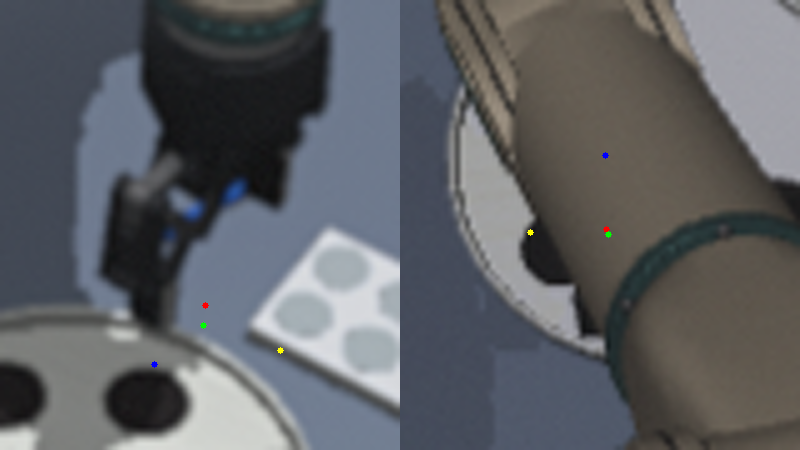

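Both views put the real fingertips about 28 mm higher than the state implies. I'll settle this by touching a free patch of bench with closed fingers.

Request:
move_arm(
  rows="0.327 -0.227 0 0 0 0 1;0.327 -0.227 0 0 0 0 1;0.327 -0.227 0 0 0 0 1;0.327 -0.227 0.1 0 0 0 1;0.327 -0.227 0.2 0 0 0 1;0.327 -0.227 0.3 0 0 0 1;0.327 -0.227 0.36 0 0 0 1;0.327 -0.227 0.4 0 0 0 1;0.327 -0.227 0.42 0 0 0 1;0.327 -0.227 0.42 0 0 0 1;0.327 -0.227 0.42 0 0 0 1",
)

```text
clock: 5.83
eef_pos: [479.8, 151.1, 26.4]
tool_rot: [3.141, -0.0, 1.572]
force: [0.2, -0.7, -0.3]
width: -0.2
gripper_force: 0.0
```

```bash
python3 - <<'E'
from h import *
st=read_state();p=st["eef_pos"];print(p,st["tool_rot"],st["width"],st["force"])
d=get_image("top");s=get_image("scene")
def mk(c,x0,y0,w,h,k):
    im=cv2.resize(np.ascontiguousarray(c["img"][y0:y0+h,x0:x0+w,::-1]),None,fx=k,fy=k,interpolation=cv2.INTER_CUBIC)
    for q,col in((p,(0,0,255)),(p+[0,0,-14],(0,255,0)),(p+[0,0,28],(255,0,0))):
        u=(proj(c,q)-[x0,y0]+.5)*k; cv2.circle(im,tuple(int(v) for v in u),3,col,-1)
    return im
u=proj(s,p).astype(int); print(u)
cv2.imwrite("pics/c8.png",mk(s,u[0]-60,u[1]-70,120,100,6))
E
```

```text
[479.76812296 151.0578911   26.43677832] [ 3.14137476e+00 -2.64781087e-04  1.57184349e+00] -0.24842131661507863 [ 0.20315555 -0.71589494 -0.33577066]
[400 258]
```

View pics/c8.png

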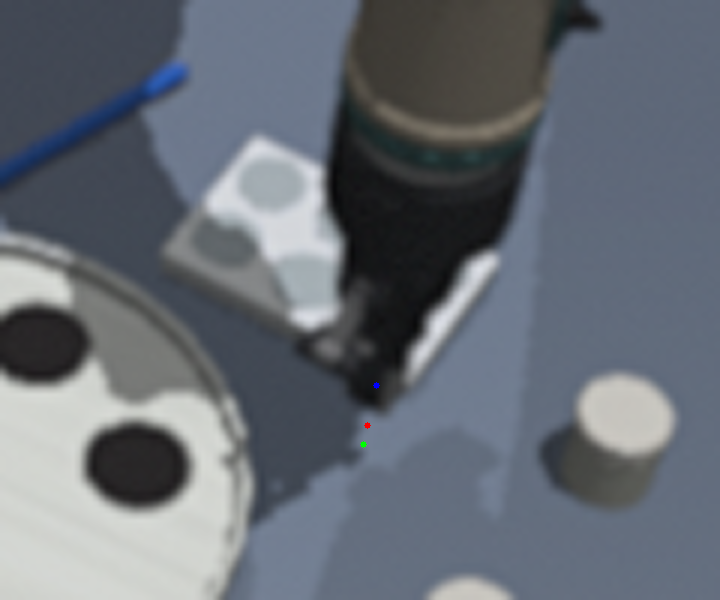

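The fingertip appears at about z = 40 while the TCP reads 26, so I'll keep descending gently to find contact.

Request:
move_arm(
  rows="0 0 0.01 0 0 0 1;0 0 0.02 0 0 0 1;0 0 0.03 0 0 0 1;0 0 0.035 0 0 0 1;0 0 0.035 0 0 0 1",
)

```text
clock: 6.35
eef_pos: [479.4, 150.3, 15.4]
tool_rot: [-3.141, 0.0, 1.571]
force: [0.1, 0.5, -1.0]
width: -0.1
gripper_force: 0.0
```

Request:
move_arm(
  rows="0 0 0.005 0 0 0 1;0 0 0.01 0 0 0 1;0 0 0.015 0 0 0 1;0 0 0.015 0 0 0 1",
)

```text
clock: 6.68
eef_pos: [479.5, 150.3, 10.9]
tool_rot: [-3.141, 0.0, 1.571]
force: [0.6, -0.8, -0.2]
width: -0.1
gripper_force: 0.0
```

Request:
move_arm(
  rows="0 0 0.01 0 0 0 1;0 0 0.02 0 0 0 1;0 0 0.02 0 0 0 1",
)

```text
clock: 6.93
eef_pos: [479.3, 150.3, 4.7]
tool_rot: [-3.141, 0.0, 1.571]
force: [0.1, 0.5, 0.7]
width: -0.2
gripper_force: 0.0
```

Request:
move_arm(
  rows="0 0 0.01 0 0 0 1;0 0 0.02 0 0 0 1;0 0 0.02 0 0 0 1",
)

```text
clock: 7.18
eef_pos: [479.3, 150.3, -1.4]
tool_rot: [-3.141, 0.0, 1.571]
force: [-0.3, 0.4, -0.5]
width: 0.1
gripper_force: 0.0
```

Request:
move_arm(
  rows="0 0 0.007 0 0 0 1;0 0 0.014 0 0 0 1;0 0 0.014 0 0 0 1",
)

```text
clock: 7.43
eef_pos: [479.4, 150.4, -5.3]
tool_rot: [-3.141, 0.0, 1.571]
force: [0.3, 0.4, 0.1]
width: 0.0
gripper_force: 0.0
```

Request:
move_arm(
  rows="0 0 0.007 0 0 0 1;0 0 0.014 0 0 0 1;0 0 0.014 0 0 0 1",
)

```text
clock: 7.68
eef_pos: [479.5, 150.3, -9.5]
tool_rot: [-3.141, 0.0, 1.571]
force: [-0.2, -0.0, -1.1]
width: 0.3
gripper_force: 0.0
```

Request:
move_arm(
  rows="0 0 0.006 0 0 0 1;0 0 0.01 0 0 0 1;0 0 0.01 0 0 0 1",
)

```text
clock: 7.93
eef_pos: [479.5, 150.4, -12.4]
tool_rot: [-3.141, 0.0, 1.571]
force: [1.0, 0.2, -0.2]
width: -0.0
gripper_force: 0.0
```

Request:
move_arm(
  rows="0 0 0.005 0 0 0 1;0 0 0.01 0 0 0 1;0 0 0.01 0 0 0 1",
)

```text
clock: 8.18
eef_pos: [479.5, 150.4, -15.4]
tool_rot: [-3.141, 0.0, 1.571]
force: [0.4, -0.2, 1.1]
width: 0.2
gripper_force: 0.0
```

Request:
move_arm(
  rows="0 0 0.005 0 0 0 1;0 0 0.01 0 0 0 1;0 0 0.01 0 0 0 1",
)

```text
clock: 8.43
eef_pos: [479.5, 150.4, -18.4]
tool_rot: [-3.141, 0.0, 1.571]
force: [0.1, 0.0, -0.0]
width: -0.0
gripper_force: 0.0
```

Request:
move_arm(
  rows="0 0 0.005 0 0 0 1;0 0 0.008 0 0 0 1;0 0 0.008 0 0 0 1",
)

```text
clock: 8.68
eef_pos: [479.7, 150.4, -20.5]
tool_rot: [3.141, 0.0, 1.571]
force: [-1.0, -0.4, 1.5]
width: -0.0
gripper_force: 1.0
```

Request:
move_arm(
  rows="0 0 0.005 0 0 0 1;0 0 0.008 0 0 0 1;0 0 0.008 0 0 0 1",
)

```text
clock: 8.93
eef_pos: [479.7, 150.4, -20.6]
tool_rot: [3.14, 0.001, 1.571]
force: [-5.1, -1.1, 28.3]
width: -0.0
gripper_force: 14.0
```

Contact came at reading -20.4, so the fingertips are at reading + 20.4 mm, about 34 mm off the stated geometry. I'll use that offset from here on.

Request:
move_arm(
  rows="0 0 -0.12 0 0 0 0;0 0 -0.25 0 0 0 -1;0.1 0.1 -0.31 0 0 0 -1;0.295 0.228 -0.31 0 0 0 -1;0.295 0.228 -0.31 0 0 0 -1;0.295 0.228 -0.31 0 0 0 -1;0.295 0.228 -0.31 0 0 0 -1;0.295 0.228 -0.31 0 0 0 -1;0.295 0.228 -0.31 0 0 0 -1",
)

```text
clock: 9.68
eef_pos: [547.0, 237.0, 69.4]
tool_rot: [-3.14, 0.002, 1.57]
force: [0.1, -0.5, 0.0]
width: 85.8
gripper_force: 0.0
```

Request:
move_arm(
  rows="0 0 0.1 0 0 0 -1;0 0 0.18 0 0 0 -1;0 0 0.22 0 0 0 -1;0 0 0.243 0 0 0 -1;0 0 0.243 0 0 0 -1;0 0 0.243 0 0 0 1;0 0 0.243 0 0 0 1;0 0 0.243 0 0 0 1;0 0 0.243 0 0 0 1;0 0 0.243 0 0 0 1;0 0 0.243 0 0 0 1",
)

```text
clock: 10.6
eef_pos: [548.9, 239.4, -1.5]
tool_rot: [3.14, -0.001, 1.571]
force: [-0.2, 0.6, 5.2]
width: 38.6
gripper_force: 60.0
```

Request:
move_arm(
  rows="0 0 -0.12 0 0 0 1;0 0 -0.25 0 0 0 1;-0.15 0.01 -0.26 0 0 0 1;-0.3 0.02 -0.26 0 0 0 1;-0.45 0.035 -0.26 0 0 0 1;-0.507 0.039 -0.26 0 0 0 1;-0.507 0.039 -0.24 0 0 0 1;-0.507 0.039 -0.2 0 0 0 1;-0.507 0.039 -0.16 0 0 0 1;-0.507 0.039 -0.135 0 0 0 1;-0.507 0.039 -0.127 0 0 0 1;-0.507 0.039 -0.124 0 0 0 1",
)

```text
clock: 11.6
eef_pos: [559.9, 89.8, 34.4]
tool_rot: [3.141, -0.002, 1.574]
force: [-1.7, 0.6, 14.0]
width: 38.4
gripper_force: 61.8
```

Request:
move_arm(
  rows="-0.006 0.003 -0.008 0 0 0 1;-0.006 0.003 -0.008 0 0 0 1;-0.006 0.003 -0.003 0 0 0 1;-0.006 0.003 0 0 0 0 1;-0.006 0.003 0 0 0 0 1",
)

```text
clock: 12.02
eef_pos: [560.7, 86.1, 34.5]
tool_rot: [3.141, -0.001, 1.572]
force: [-1.0, 1.0, 5.2]
width: 38.8
gripper_force: 60.9
```

Request:
move_arm(
  rows="0 0 0 0 0 0 -1;0 0 0 0 0 0 -1;0 0 0 0 0 0 -1;0 0 0 0 0 0 -1;0 0 -0.1 0 0 0 -1;0 0 -0.2 0 0 0 -1;0.51 -0.468 -0.2 0 0 0 -1;0.51 -0.468 -0.2 0 0 0 -1;0.51 -0.468 -0.2 0 0 0 -1;0.51 -0.468 -0.2 0 0 0 -1;0.51 -0.468 -0.2 0 0 0 -1;0.51 -0.468 -0.2 0 0 0 -1",
)

```text
clock: 13.02
eef_pos: [413.6, 245.9, 94.7]
tool_rot: [-3.139, -0.004, 1.585]
force: [-0.8, -0.6, -0.5]
width: 85.3
gripper_force: 0.0
```

```bash
cat >> h.py <<'E'
def caps(d,s=None,zs=(45,81,49)):
    # white caps in top image -> candidates on bench/seat
    im=d["img"].astype(int); out=[]
    m=((im.min(2)>140)&(im.max(2)-im.min(2)<30)).astype(np.uint8)
    k,l,st,ce=cv2.connectedComponentsWithStats(m)
    for i in range(1,k):
        if 60<st[i,4]<260 and abs(st[i,2]-st[i,3])<5: out.append((tuple((ce[i]+.5).round(1)),int(st[i,4]),[(at(d,*(ce[i]+.5),z)+[.5,1.2]).tolist() for z in zs]))
    return out
E
python3 - <<'E'
from h import *
print(read_state()["eef_pos"])
d=snap("top","pics/t3.png");s=snap("scene","pics/s3.png")
for c in caps(d):
    if c[0][1]>180: print(c)
E
```

```text
[413.57712631 245.9380708   94.68792695]
((np.float64(178.1), np.float64(300.5)), 128, [[402.3, 380.7], [398.6, 372.09999999999997], [401.9, 379.7]])
```

Request:
move_arm(
  rows="0 0 0 0 0 0 -1;0 0 0.1 0 0 0 -1;0 0 0.2 0 0 0 -1;0 0 0.28 0 0 0 -1;0 0 0.32 0 0 0 -1;0 0 0.32 0 0 0 -1;0 0 0.32 0 0 0 1;0 0 0.32 0 0 0 1;0 0 0.32 0 0 0 1;0 0 0.32 0 0 0 1;0 0 0.32 0 0 0 1;0 0 0.32 0 0 0 1",
)

```text
clock: 14.12
eef_pos: [421.2, 238.1, -0.3]
tool_rot: [3.139, -0.001, 1.57]
force: [-0.7, -1.3, 5.9]
width: 38.1
gripper_force: 59.7
```

Request:
move_arm(
  rows="0 0 -0.12 0 0 0 1;0 0 -0.25 0 0 0 1;-0.12 0.05 -0.35 0 0 0 1;-0.25 0.12 -0.35 0 0 0 1;-0.38 0.2 -0.35 0 0 0 1;-0.51 0.27 -0.35 0 0 0 1;-0.63 0.33 -0.35 0 0 0 1;-0.71 0.365 -0.35 0 0 0 1;-0.736 0.376 -0.33 0 0 0 1;-0.736 0.376 -0.28 0 0 0 1;-0.736 0.376 -0.23 0 0 0 1;-0.736 0.376 -0.2 0 0 0 1",
)

```text
clock: 15.12
eef_pos: [532.6, 16.5, 57.8]
tool_rot: [-3.141, 0.0, 1.57]
force: [0.2, 0.5, -1.1]
width: 38.3
gripper_force: 60.5
```

Request:
move_arm(
  rows="0 0 0.03 0 0 0 1;0 0 0.05 0 0 0 1;0 0 0.065 0 0 0 1;0 0 0.073 0 0 0 1;0 0 0.075 0 0 0 1;0 0 0.075 0 0 0 1",
)

```text
clock: 15.62
eef_pos: [533.2, 17.5, 36.0]
tool_rot: [3.141, 0.0, 1.571]
force: [0.5, 0.3, -0.5]
width: 38.0
gripper_force: 60.5
```

Request:
move_arm(
  rows="0 0.002 0.004 0 0 0 1;0 0.002 0.004 0 0 0 -1;0 0.002 0.004 0 0 0 -1;0 0.002 0.004 0 0 0 -1;0 0.002 0.004 0 0 0 -1;0 0.002 -0.1 0 0 0 -1;0 0.002 -0.2 0 0 0 -1;0.12 -0.05 -0.3 0 0 0 -1;0.24 -0.1 -0.3 0 0 0 -1;0.36 -0.15 -0.3 0 0 0 -1;0.48 -0.2 -0.3 0 0 0 -1;0.6 -0.26 -0.3 0 0 0 -1",
)

```text
clock: 16.62
eef_pos: [454.8, 199.0, 126.3]
tool_rot: [3.14, -0.001, 1.57]
force: [0.4, 0.4, -0.4]
width: 85.9
gripper_force: 0.0
```

Request:
move_arm(
  rows="0.12 -0.05 0 0 0 0 -1;0.25 -0.1 0 0 0 0 -1;0.38 -0.15 0 0 0 0 -1;0.5 -0.175 0 0 0 0 -1;0.58 -0.18 0 0 0 0 -1;0.612 -0.18 0 0 0 0 -1;0.612 -0.18 0 0 0 0 -1;0.612 -0.18 0 0 0 0 -1",
)

```text
clock: 17.28
eef_pos: [401.2, 379.5, 125.5]
tool_rot: [-3.141, 0.002, 1.571]
force: [-0.2, -0.6, 0.7]
width: 85.2
gripper_force: 0.0
```

```bash
python3 - <<'E'
from h import *
print(read_state()["eef_pos"])
s=snap("scene","pics/s4.png");d=snap("top","pics/t4.png")
im=s["img"].astype(int)[230:320,390:560]
m=((im.min(2)>185)&(im.max(2)-im.min(2)<30)).astype(np.uint8)
k,l,st,ce=cv2.connectedComponentsWithStats(m)
print([((ce[i]+[390.5,230.5]).round(1),st[i,4],at(s,*(ce[i]+[390.5,230.5]),45)-[2.9,1.3]) for i in range(1,k) if st[i,4]>40])
E
```

```text
[401.16969963 379.46363168 125.46330517]
[(array([402.3, 239.2]), np.int32(207), array([435.2, 126.3])), (array([499.8, 280.8]), np.int32(123), array([402.2, 381.5]))]
```

Request:
move_arm(
  rows="0 0 0.12 0 0 0 -1;0 0 0.24 0 0 0 -1;0 0 0.35 0 0 0 -1;0 0 0.4 0 0 0 -1;0 0 0.421 0 0 0 -1;0 0 0.421 0 0 0 -1;0 0 0.421 0 0 0 1;0 0 0.421 0 0 0 1;0 0 0.421 0 0 0 1;0 0 0.421 0 0 0 1;0 0 0.421 0 0 0 1;0 0 0.421 0 0 0 1",
)

```text
clock: 18.38
eef_pos: [401.9, 381.4, 1.2]
tool_rot: [3.14, -0.001, 1.571]
force: [-0.7, 0.0, 6.9]
width: 38.4
gripper_force: 59.7
```

Request:
move_arm(
  rows="0 0 -0.12 0 0 0 1;0 0 -0.25 0 0 0 1;0 0 -0.37 0 0 0 1;-0.12 0.06 -0.4 0 0 0 1;-0.24 0.12 -0.4 0 0 0 1;-0.36 0.18 -0.4 0 0 0 1;-0.48 0.24 -0.4 0 0 0 1;-0.6 0.3 -0.4 0 0 0 1;-0.7 0.36 -0.4 0 0 0 1;-0.77 0.393 -0.4 0 0 0 1",
)

```text
clock: 19.22
eef_pos: [521.2, 145.3, 120.2]
tool_rot: [3.139, 0.002, 1.567]
force: [0.5, -0.2, -0.2]
width: 37.7
gripper_force: 60.4
```

Request:
move_arm(
  rows="-0.12 0.03 0 0 0 0 1;-0.24 0.07 0 0 0 0 1;-0.36 0.1 0 0 0 0 1;-0.48 0.14 0 0 0 0 1;-0.6 0.17 0 0 0 0 1;-0.646 0.184 0 0 0 0 1;-0.646 0.184 0.1 0 0 0 1;-0.646 0.184 0.15 0 0 0 1;-0.646 0.184 0.2 0 0 0 1;-0.646 0.184 0.2 0 0 0 1",
)

```text
clock: 20.05
eef_pos: [572.0, -44.1, 57.4]
tool_rot: [-3.137, -0.0, 1.571]
force: [-0.3, 0.2, -0.7]
width: 38.2
gripper_force: 60.4
```

Request:
move_arm(
  rows="0.002 0 0.02 0 0 0 1;0.002 0 0.04 0 0 0 1;0.002 0 0.06 0 0 0 1;0.002 0 0.062 0 0 0 1;0.002 0 0.062 0 0 0 1",
)

```text
clock: 20.47
eef_pos: [574.1, -43.3, 40.9]
tool_rot: [-3.141, 0.0, 1.571]
force: [-0.0, -0.3, -0.7]
width: 38.0
gripper_force: 60.4
```

Request:
move_arm(
  rows="0 0.003 0.008 0 0 0 1;0 0.003 0.012 0 0 0 1;0 0.003 0.012 0 0 0 1;0 0.003 0.012 0 0 0 -1;0 0.003 0.012 0 0 0 -1;0 0.003 0.012 0 0 0 -1;0 0.003 0.012 0 0 0 -1;0 0 -0.1 0 0 0 -1;0 0 -0.2 0 0 0 -1;0 0 -0.35 0 0 0 -1;-0.12 -0.1 -0.4 0 0 0 -1;-0.24 -0.2 -0.4 0 0 0 -1",
)

```text
clock: 21.47
eef_pos: [526.9, -103.1, 164.3]
tool_rot: [3.131, -0.0, 1.577]
force: [0.3, -2.5, -1.5]
width: 85.6
gripper_force: 0.0
```

Request:
move_arm(
  rows="-0.7 -0.2 0 0 0 0.931 -1;-0.7 -0.2 0 0 0 0.931 -1;-0.7 -0.2 0 0 0 0.931 -1;-0.7 -0.2 0 0 0 0.931 -1;-0.7 -0.2 0 0 0 0.931 -1;-0.7 -0.2 0 0 0 0.931 -1;-0.7 -0.2 0 0 0 0.931 -1;-0.7 -0.2 0 0 0 0.931 -1;-0.7 -0.2 0 0 0 0.931 -1;-0.7 -0.2 0 0 0 0.931 -1;-0.7 -0.2 0 0 0 0.931 -1;-0.7 -0.2 0 0 0 0.931 -1",
)

```text
clock: 22.47
eef_pos: [462.8, -315.0, 160.3]
tool_rot: [3.142, -0.0, 0.103]
force: [-0.5, 0.8, -0.8]
width: 85.2
gripper_force: 0.0
```

```bash
python3 - <<'E'
from h import *
st=read_state();print(st["eef_pos"],st["tool_rot"],st["qpos"].round(2))
s=snap("scene","pics/s5.png");d=snap("top","pics/t5.png")
a=d["img"][165:275,245:385,::-1];b=s["img"][190:315,260:400,::-1]
cv2.imwrite("pics/c9.png",np.hstack([cv2.resize(a,(400,314),interpolation=2),cv2.resize(b,(400,357),interpolation=2)[:314]]))
E
```

```text
[ 462.77505968 -315.04133098  160.27032908] [ 3.14157010e+00 -1.60254531e-04  1.02773509e-01] [ 0.56  0.56 -0.02  1.83  0.01  0.75 -0.93]
```

View pics/c9.png

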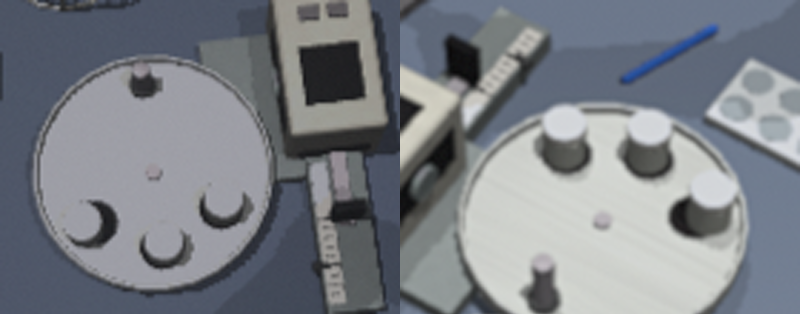

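The pot on seat0 stands off-centre towards the outside (cap at about (276,243)). Seats 1 and 2 look good. I'll measure the offsets.

```bash
python3 - <<'E'
from h import *
d=get_image("top")
g=cv2.cvtColor(d["img"],cv2.COLOR_RGB2GRAY)
big=cv2.resize(g[225:265,260:340],None,fx=8,fy=8,interpolation=cv2.INTER_CUBIC)
cs=cv2.HoughCircles(big,cv2.HOUGH_GRADIENT,1,60,param1=80,param2=12,minRadius=44,maxRadius=60)
for c in cs[0]: u=(260+c[0]/8,225+c[1]/8); print(np.round(u,1),c[2]/8,at(d,*u,81)+[.5,1.2])
for p in[(560.6,87.3),(533.9,18.4),(575.2,-43.3)]: print(p,proj(d,(p[0]-.5,p[1]-1.2,81)))
E
```

```text
[274.2 242.4] 6.3125 [555.6  98.4]
[323.1 234.1] 6.8625 [575.2 -43.1]
[302.3 249.4] 6.6125 [532.2  18.2]
(560.6, 87.3) [278.  240.6]
(533.9, 18.4) [302.2 248.9]
(575.2, -43.3) [323.1 234.1]
```

Request:
move_arm(
  rows="0.06 -0.13 0 0 0 0 -0.4;0.11 -0.26 0 0 0 0 -0.4;0.15 -0.39 0 0 0 0 -0.4;0.19 -0.52 0 0 0 0 -0.4;0.223 -0.666 0 0 0 0 -0.4;0.223 -0.666 0 0 0 0 -0.4",
)

```text
clock: 23.12
eef_pos: [509.0, -98.8, 160.2]
tool_rot: [-3.136, -0.001, 0.124]
force: [-0.5, 1.2, -0.7]
width: 59.9
gripper_force: 0.0
```

Request:
move_arm(
  rows="0.06 -0.13 0 0 0 0 -0.4;0.11 -0.26 0 0 0 0 -0.4;0.15 -0.39 0 0 0 0 -0.4;0.19 -0.52 0 0 0 0 -0.4;0.223 -0.64 0 0 0 0 -0.4;0.223 -0.666 0 0 0 0 -0.4;0.223 -0.666 0 0 0 0 -0.4;0.223 -0.666 0 0 0 0 -0.4;0.223 -0.666 0 0 0 0 -0.4",
)

```text
clock: 23.87
eef_pos: [552.3, 94.0, 160.1]
tool_rot: [3.14, 0.001, 0.107]
force: [-0.4, -0.9, -0.2]
width: 60.0
gripper_force: 0.0
```

Request:
move_arm(
  rows="0.01 -0.008 0.12 0 0 0 -0.4;0.01 -0.008 0.24 0 0 0 -0.4;0.01 -0.008 0.34 0 0 0 -0.4;0.01 -0.008 0.39 0 0 0 -0.4;0.01 -0.008 0.415 0 0 0 -0.4;0.01 -0.008 0.415 0 0 0 -0.4;0.01 -0.008 0.415 0 0 0 1;0.01 -0.008 0.415 0 0 0 1;0.01 -0.008 0.415 0 0 0 1;0.01 -0.008 0.415 0 0 0 1;0.01 -0.008 0.415 0 0 0 1",
)

```text
clock: 24.78
eef_pos: [556.6, 99.2, 37.3]
tool_rot: [3.142, -0.003, 0.108]
force: [0.5, -1.2, 6.5]
width: 37.8
gripper_force: 60.3
```

Request:
move_arm(
  rows="0 0 -0.02 0 0 0 1;0.013 0.033 -0.025 0 0 0 1;0.013 0.033 -0.025 0 0 0 1;0.013 0.033 -0.025 0 0 0 1;0.013 0.033 -0.025 0 0 0 1;0.013 0.033 -0.025 0 0 0 1",
)

```text
clock: 25.28
eef_pos: [559.8, 90.0, 42.9]
tool_rot: [-3.141, 0.001, 0.109]
force: [0.6, -0.5, -0.9]
width: 38.5
gripper_force: 60.2
```

Request:
move_arm(
  rows="0.004 0.009 0.005 0 0 0 1;0.004 0.009 0.012 0 0 0 1;0.004 0.009 0.019 0 0 0 1;0.004 0.009 0.02 0 0 0 1;0.004 0.009 0.02 0 0 0 -0.4;0.004 0.009 0.02 0 0 0 -0.4;0.004 0.009 0.02 0 0 0 -0.4;0.004 0.009 -0.1 0 0 0 -0.4;0.004 0.009 -0.22 0 0 0 -0.4;0.004 0.009 -0.35 0 0 0 -0.4;0.004 0.009 -0.4 0 0 0 -0.4",
)

```text
clock: 26.2
eef_pos: [564.2, 87.8, 167.9]
tool_rot: [-3.141, -0.007, 0.109]
force: [1.5, 0.6, -0.2]
width: 60.0
gripper_force: 0.0
```

Request:
move_arm(
  rows="-0.12 -0.1 0 0 0 0 -0.4;-0.24 -0.2 0 0 0 0 -0.4;-0.3 -0.35 0 0 0 0 -0.4;-0.3 -0.45 0 0 0 0 -0.4;-0.3 -0.5 0 0 0 0 -0.4;-0.3 -0.5 0 0 0 0 -0.4",
)

```text
clock: 26.7
eef_pos: [454.1, 233.0, 163.4]
tool_rot: [-3.138, -0.001, 0.117]
force: [1.5, -0.6, 0.5]
width: 59.7
gripper_force: 0.0
```

```bash
python3 - <<'E'
from h import *
print(read_state()["eef_pos"])
d=snap("top","pics/t6.png")
g=cv2.cvtColor(d["img"],cv2.COLOR_RGB2GRAY)
big=cv2.resize(g[225:265,260:340],None,fx=8,fy=8,interpolation=cv2.INTER_CUBIC)
cs=cv2.HoughCircles(big,cv2.HOUGH_GRADIENT,1,60,param1=80,param2=12,minRadius=44,maxRadius=60)
for c in cs[0]: u=(260+c[0]/8,225+c[1]/8); print(np.round(u,1),c[2]/8,at(d,*u,81)+[.5,1.2])
E
```

```text
[454.10796822 232.97047172 163.40865984]
[301.8 248.8] 7.0125 [534.1  19.6]
[323.1 234.8] 6.5875 [573. -43.]
[277.9 240.8] 6.4 [560.   87.5]
```

Request:
move_arm(
  rows="0.09 0.085 0 0 0 0 -0.06;0.18 0.17 0 0 0 0 -0.06;0.27 0.255 0 0 0 0 -0.06;0.36 0.34 0 0 0 0 -0.06;0.45 0.43 0 0 0 0 -0.06;0.54 0.52 0 0 0 0 -0.06;0.63 0.61 0 0 0 0 -0.06;0.71 0.69 0 0 0 0 -0.06;0.77 0.742 0 0 0 0 -0.06;0.77 0.742 0 0 0 0 -0.06;0.77 0.742 0 0 0 0 -0.06;0.77 0.742 0 0 0 0 -0.06",
)

```text
clock: 27.75
eef_pos: [708.5, 29.7, 162.5]
tool_rot: [-3.141, 0.002, 0.107]
force: [0.8, 0.0, -0.6]
width: 45.3
gripper_force: 0.0
```

Request:
move_arm(
  rows="0 -0.024 0 0 0 0 -0.06;0 -0.024 0.1 0 0 0 -0.06;0 -0.024 0.2 0 0 0 -0.06;0 -0.024 0.3 0 0 0 -0.06;0 -0.024 0.37 0 0 0 -0.06;0 -0.024 0.4 0 0 0 -0.06;0 -0.024 0.4 0 0 0 -0.06;0 -0.024 0.4 0 0 0 1;0 -0.024 0.4 0 0 0 1;0 -0.024 0.4 0 0 0 1;0 -0.024 0.4 0 0 0 1",
)

```text
clock: 28.67
eef_pos: [710.4, 37.8, 45.6]
tool_rot: [3.142, -0.004, 0.109]
force: [0.2, -0.3, 6.7]
width: 16.4
gripper_force: 58.9
```

Request:
move_arm(
  rows="-0.001 -0.0256 0 0 0 -0.05 1;-0.004 -0.051 0 0 0 -0.1 1;-0.009 -0.076 0 0 0 -0.15 1;-0.0159 -0.1006 0 0 0 -0.2 1;-0.0248 -0.1246 0 0 0 -0.25 1;-0.0355 -0.1479 0 0 0 -0.3 1;-0.048 -0.1702 0 0 0 -0.35 1;-0.0622 -0.1914 0 0 0 -0.4 1;-0.078 -0.2115 0 0 0 -0.45 1;-0.0954 -0.2303 0 0 0 -0.5 1",
)

```text
clock: 29.5
eef_pos: [675.2, 103.0, 45.5]
tool_rot: [3.137, -0.003, 0.897]
force: [0.9, -1.5, 5.5]
width: 16.4
gripper_force: 59.0
```

Request:
move_arm(
  rows="-0.001 -0.0256 0 0 0 -0.05 1;-0.004 -0.051 0 0 0 -0.1 1;-0.009 -0.076 0 0 0 -0.15 1;-0.0159 -0.1006 0 0 0 -0.2 1;-0.0248 -0.1246 0 0 0 -0.25 1;-0.0355 -0.1479 0 0 0 -0.3 1;-0.048 -0.1702 0 0 0 -0.35 1;-0.0622 -0.1914 0 0 0 -0.4 1;-0.078 -0.2115 0 0 0 -0.45 1;-0.0954 -0.2303 0 0 0 -0.5 1;-0.0954 -0.2303 0 0 0 -0.5 1;-0.0954 -0.2303 0 0 0 -0.5 1",
)

```text
clock: 30.5
eef_pos: [603.8, 123.9, 45.5]
tool_rot: [3.136, 0.0, 1.68]
force: [1.6, -1.8, 6.3]
width: 16.3
gripper_force: 59.1
```

Request:
move_arm(
  rows="0 0 0 0 0 0 -0.3;0 0 0 0 0 0 -0.3;0 0 0 0 0 0 -0.3;0 0 -0.13 0 0 0 -0.3;0 0 -0.26 0 0 0 -0.3;0 0 -0.4 0 0 0 -0.3;0 0 -0.4 0 0 0 -0.3",
)

```text
clock: 31.08
eef_pos: [605.8, 126.4, 171.0]
tool_rot: [3.128, -0.003, 1.679]
force: [0.8, 0.0, 0.8]
width: 55.4
gripper_force: 0.0
```

Request:
move_arm(
  rows="-0.1 -0.06 0 0 0 0 -0.3;-0.2 -0.12 0 0 0 0 -0.3;-0.3 -0.18 0 0 0 0 -0.3;-0.42 -0.24 0 0 0 0 -0.3;-0.54 -0.3 0 0 0 0 -0.3;-0.65 -0.36 0 0 0 0 -0.3;-0.76 -0.42 0 0 0 0 -0.3;-0.86 -0.48 0 0 0 0 -0.3;-0.93 -0.517 0 0 0 0 -0.3;-0.93 -0.517 0 0 0 0 -0.3;-0.93 -0.517 0 0 0 0 -0.3",
)

```text
clock: 32.0
eef_pos: [476.4, -171.6, 162.9]
tool_rot: [-3.141, 0.0, 1.676]
force: [0.1, 1.3, -0.3]
width: 55.4
gripper_force: 0.0
```

```bash
python3 - <<'E'
from h import *
st=read_state();print(st["eef_pos"],st["tool_rot"])
s=snap("scene","pics/s7.png");d=snap("top","pics/t7.png")
def rd(x,y,z): 
    c,q=np.cos(.108),np.sin(.108); return (613.3+c*x-q*y-.5,26.8+q*x+c*y-1.2,z)
a=cv2.resize(np.ascontiguousarray(d["img"][210:280,285:385,::-1]),(800,560),interpolation=2)
def dot(p,col):
    u=(proj(d,p)-[285,210]+.5)*8; cv2.circle(a,(int(u[0]),int(u[1])),2,col,-1)
for sx in(-6,6):
  for sy in(-17,17): dot(rd(-70+sx,-190+sy,86),(0,0,255))
for x in(-70,-110,-150): dot(rd(x,-173,36),(0,255,0))
for y in(-220,-160): dot(rd(-170,y,30),(255,0,0))
cv2.imwrite("pics/c10.png",a)
E
```

```text
[ 476.38542354 -171.56109237  162.88951369] [-3.14101302e+00  1.19002748e-04  1.67556950e+00]
```

View pics/c10.png

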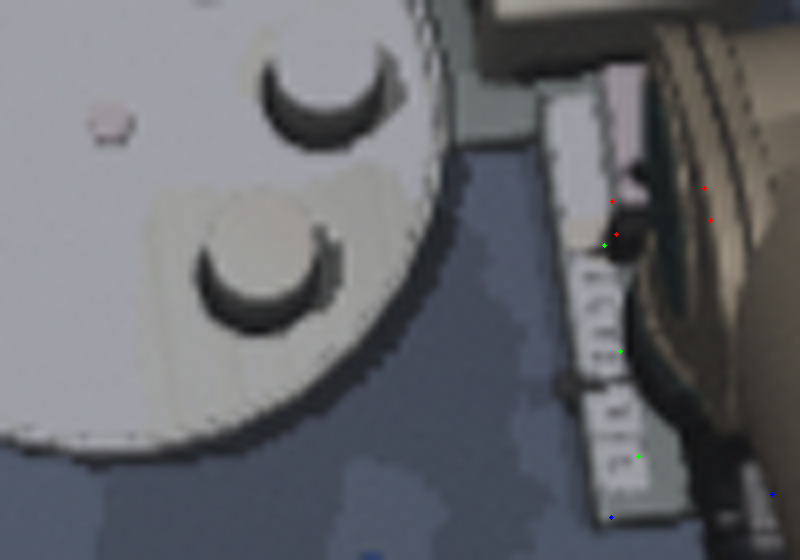

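```bash
python3 - <<'E'
from h import *
import pickle
d,s=pickle.load(open("cams.pkl","rb"))
c,q=np.cos(.108),np.sin(.108)
def rx(p): v=np.array(p)+[.5,1.2]-[613.3,26.8]; return (c*v[0]+q*v[1]).round(1),(-q*v[0]+c*v[1]).round(1)
for n,(u,v) in dict(pointer=(590,248),cursor=(597,384),curknob=(568,388),cornerfrontleft=(595,525),railhouse=(540,100),tabBackLeft=(610,205)).items():
    for z in (30,35,86): print(n,z,rx(at(d,285+u/8-.5,210+v/8-.5,z)))
g=cv2.imread("pics/t7.png",0)
# profile along strip, sub-columns between left edge & tab
import numpy as np
for off in(-160,-164,-168,-172):
    xs=np.arange(-60,-165,-2.); pr=[]
    for x in xs:
        u=proj(d,(613.3+c*x-q*off-.5,26.8+q*x+c*off-1.2,35)); pr.append(cv2.getRectSubPix(g,(1,1),(float(u[0]),float(u[1])))[0,0])
    print(off,[(int(x),int(p)) for x,p in zip(xs,pr)])
E
```

```text
pointer 30 (np.float64(-69.0), np.float64(-168.4))
pointer 35 (np.float64(-69.9), np.float64(-167.9))
pointer 86 (np.float64(-79.7), np.float64(-162.5))
cursor 30 (np.float64(-120.0), np.float64(-162.9))
cursor 35 (np.float64(-120.8), np.float64(-162.3))
cursor 86 (np.float64(-129.0), np.float64(-157.1))
curknob 30 (np.float64(-120.0), np.float64(-152.1))
curknob 35 (np.float64(-120.7), np.float64(-151.6))
curknob 86 (np.float64(-128.9), np.float64(-146.7))
cornerfrontleft 30 (np.float64(-171.8), np.float64(-153.8))
cornerfrontleft 35 (np.float64(-172.3), np.float64(-153.3))
cornerfrontleft 86 (np.float64(-178.9), np.float64(-148.4))
railhouse 30 (np.float64(-10.5), np.float64(-158.9))
railhouse 35 (np.float64(-11.5), np.float64(-158.4))
railhouse 86 (np.float64(-23.2), np.float64(-153.3))
tabBackLeft 30 (np.float64(-53.8), np.float64(-178.4))
tabBackLeft 35 (np.float64(-54.9), np.float64(-177.9))
tabBackLeft 86 (np.float64(-65.1), np.float64(-172.2))
-160 [(-60, 139), (-62, 141), (-64, 140), (-66, 136), (-68, 131), (-70, 116), (-72, 116), (-74, 121), (-76, 132), (-78, 140), (-80, 14
[... 1852 characters left out ...]
150), (-162, 134), (-164, 122)]
-172 [(-60, 151), (-62, 144), (-64, 131), (-66, 115), (-68, 99), (-70, 79), (-72, 52), (-74, 92), (-76, 128), (-78, 148), (-80, 140), (-82, 136), (-84, 144), (-86, 152), (-88, 153), (-90, 139), (-92, 141), (-94, 146), (-96, 149), (-98, 145), (-100, 134), (-102, 113), (-104, 115), (-106, 124), (-108, 134), (-110, 128), (-112, 121), (-114, 132), (-116, 126), (-118, 115), (-120, 81), (-122, 94), (-124, 132), (-126, 148), (-128, 148), (-130, 139), (-132, 131), (-134, 139), (-136, 150), (-138, 153), (-140, 145), (-142, 133), (-144, 139), (-146, 146), (-148, 151), (-150, 152), (-152, 156), (-154, 156), (-156, 155), (-158, 155), (-160, 152), (-162, 134), (-164, 121)]
```

Request:
move_arm(
  rows="-0.01 0.13 0 0 0 0 -0.3;-0.022 0.25 0 0 0 0 -0.3;-0.022 0.292 0 0 0 0 -0.3;-0.022 0.292 0 0 0 0 -0.3;-0.022 0.292 0 0 0 0 -0.3;-0.022 0.292 0 0 0 0 -0.3;-0.022 0.292 0 0 0 0 -0.3",
)

```text
clock: 32.68
eef_pos: [563.7, -166.8, 163.0]
tool_rot: [-3.14, 0.0, 1.68]
force: [-0.4, 0.2, -0.1]
width: 55.5
gripper_force: 0.0
```

Request:
move_arm(
  rows="0 0 0.1 0 0 0 -0.3;0 0 0.2 0 0 0 -0.3;0 0 0.28 0 0 0 -0.3;0 0 0.34 0 0 0 -0.3;0 0 0.37 0 0 0 -0.3;0 0 0.4 0 0 0 -0.3;0 0 0.4 0 0 0 -0.3;0 0 0.4 0 0 0 -0.3",
)

```text
clock: 33.35
eef_pos: [565.2, -167.2, 43.7]
tool_rot: [3.141, 0.0, 1.679]
force: [0.1, -0.5, 0.6]
width: 55.4
gripper_force: 0.0
```

Now close on the tab.

Request:
move_arm(
  rows="0 0 0 0 0 0 1;0 0 0 0 0 0 1;0 0 0 0 0 0 1;0 0 0 0 0 0 1;0 0 0 0 0 0 1;0 0 0 0 0 0 1",
)

```text
clock: 33.85
eef_pos: [561.5, -167.7, 43.8]
tool_rot: [-3.135, 0.0, 1.676]
force: [-7.1, -0.1, 8.8]
width: 11.0
gripper_force: 58.7
```

Request:
move_arm(
  rows="0 -0.02 0 0 0 0 1;0 -0.04 0 0 0 0 1;0 -0.06 0 0 0 0 1;0 -0.08 0 0 0 0 1;0 -0.1 0 0 0 0 1;0 -0.12 0 0 0 0 1;0 -0.14 0 0 0 0 1;0 -0.16 0 0 0 0 1;0 -0.175 0 0 0 0 1;0 -0.18 0 0 0 0 1;0 -0.18 0 0 0 0 1;0 -0.18 0 0 0 0 1",
)

```text
clock: 34.85
eef_pos: [513.2, -172.0, 43.8]
tool_rot: [3.137, -0.001, 1.68]
force: [6.5, 2.9, 1.3]
width: 10.5
gripper_force: 59.8
```

```bash
python3 - <<'E'
from h import *
st=read_state();p=st["eef_pos"];print(p,st["tool_rot"],st["force"])
c,q=np.cos(.108),np.sin(.108);v=p[:2]-[613.3,26.8];print("rx",c*v[0]+q*v[1], "disp",c*(p[0]-561.5)+q*(p[1]+167.7))
s=snap("scene","pics/s8.png");d=snap("top","pics/t8.png")
u=proj(s,(505,-155,35));print(u)
x0,y0=int(u[0])-35,int(u[1])-30
a=cv2.resize(s["img"][y0:y0+55,x0:x0+75,::-1],(750,550),interpolation=cv2.INTER_CUBIC); print(x0,y0)
cv2.imwrite("pics/c11.png",a)
E
```

```text
[ 513.16195165 -172.03288912   43.81647961] [ 3.13734097e+00 -6.24970791e-04  1.67967851e+00] [6.54258938 2.86436632 1.34804463]
rx -120.98684168801492 disp -48.52345761854434
[299.8 207.3]
264 177
```

View pics/c11.png

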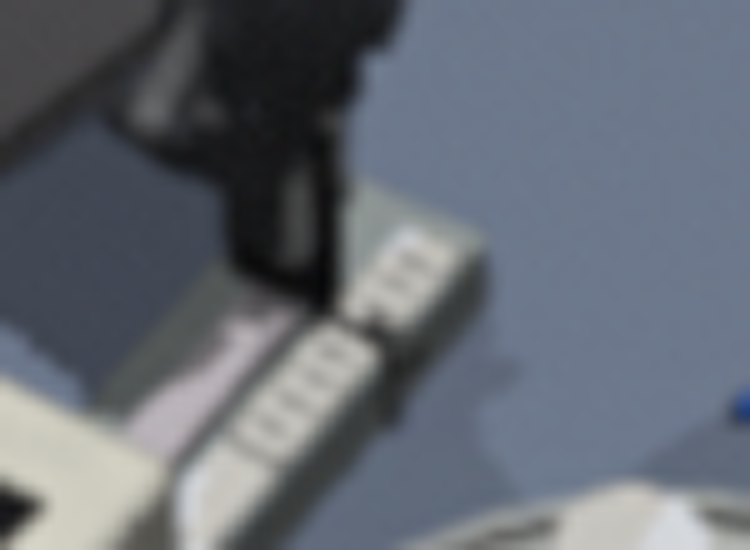

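```bash
python3 - <<'E'
from h import *
import pickle
d,s=pickle.load(open("cams.pkl","rb"))
c,q=np.cos(.108),np.sin(.108)
for nm,cam,f in(("s5",s,"pics/s5.png"),("s8",s,"pics/s8.png"),("t6",d,"pics/t6.png"),("t8",d,"pics/t8.png")):
    g=cv2.imread(f,0); b=(2.,4) if cam is s else (-.5,-1.2)
    for off in(-156,-160,-163,-166,-169,-172):
        xs=np.arange(-112,-132,-1.) 
        pr=np.array([cv2.getRectSubPix(g,(1,1),tuple(float(t) for t in proj(cam,(613.3+c*x-q*off+b[0],26.8+q*x+c*off+b[1],35))))[0,0] for x in xs],float)
        w=np.clip(np.percentile(pr,80)-pr,0,None); 
        print(nm,off,"cent",round((w*xs).sum()/w.sum(),2),"min",xs[pr.argmin()],pr.astype(int)[::2])
E
```

```text
s5 -156 cent -118.83 min -119.0 [69 57 53 50 52 56 62 67 72 80]
s5 -160 cent -122.76 min -122.0 [136 132 118  96  68  60  67  79 102 118]
s5 -163 cent -123.74 min -124.0 [171 169 164 130  97  71  63  82 111 138]
s5 -166 cent -124.44 min -123.0 [178 183 174 155 118  79  71  82 105 130]
s5 -169 cent -124.61 min -125.0 [167 173 175 156 124 104  96 106 120 129]
s5 -172 cent -123.03 min -123.0 [165 167 169 156 133 115 119 141 155 161]
s8 -156 cent -118.95 min -119.0 [69 57 53 50 52 56 61 66 73 81]
s8 -160 cent -122.75 min -122.0 [137 132 117  96  68  60  67  79 102 117]
s8 -163 cent -123.72 min -124.0 [171 170 164 129  96  71  63  82 111 138]
s8 -166 cent -124.44 min -123.0 [178 182 173 155 118  80  72  83 106 130]
s8 -169 cent -124.6 min -125.0 [168 173 175 156 125 105  97 107 122 130]
s8 -172 cent -123.0 min -123.0 [166 168 169 157 133 115 119 141 156 163]
t6 -156 cent -120.22 min -121.0 [92 83 71 56 51 53 74 85 93 93]
t6 -160 cent -120.59 min -122.0 [152 146 131  94  70  57 109 138 153 153]
t6 -163 cent -120.34 min -122.0 [135 141 136 111  81  67 103 143 158 157]
t6 -166 cent -121.36 min -120.0 [138 150 156 134  98 101 125 153 159 145]
t6 -169 cent -120.08 min -120.0 [129 142 151 135  97 118 142 158 159 149]
t6 -172 cent -121.25 min -121.0 [139 150 146 134  94 103 135 151 151 141]
t8 -156 cent -120.3 min -121.0 [81 73 62 48 42 43 63 74 82 82]
t8 -160 cent -120.69 min -122.0 [144 139 125  87  61  45  99 129 145 146]
t8 -163 cent -120.4 min -122.0 [130 137 130 103  72  56  95 138 153 151]
t8 -166 cent -121.16 min -120.0 [130 144 146 122  86  92 119 148 152 139]
t8 -169 cent -118.7 min -120.0 [ 95 124 126 110  79 107 133 149 150 141]
t8 -172 cent -117.79 min -112.0 [ 46  75  89  87  60  73 108 134 139 133]
```

```bash
python3 - <<'E'
from h import *
import pickle
d,s=pickle.load(open("cams.pkl","rb"))
c,q=np.cos(.108),np.sin(.108)
def prof(cam,f,off,xs,b):
    g=cv2.imread(f,0).astype(np.float32); return np.array([cv2.getRectSubPix(g,(1,1),tuple(float(t) for t in proj(cam,(613.3+c*x-q*off+b[0],26.8+q*x+c*off+b[1],35))))[0,0] for x in xs])
for cam,a,b,o in((d,"pics/t6.png","pics/t8.png",(-.5,-1.2)),(s,"pics/s5.png","pics/s8.png",(2,4))):
  for off in(-160,-163,-166,-169,-172,-175):
    x1=np.arange(-60,-84,-2.);x2=np.arange(-108,-132,-2.)
    print(b,off,"home",(prof(cam,b,off,x1,o)-prof(cam,a,off,x1,o)).astype(int),"now",(prof(cam,b,off,x2,o)-prof(cam,a,off,x2,o)).astype(int))
E
```

```text
pics/t8.png -160 home [ -9  -9  -9  -8  -7  -8  -8  -8  -9 -11 -10  -8] now [ -8  -7  -7  -6  -6  -6  -9 -12 -10  -8  -8  -7]
pics/t8.png -163 home [-2 -2 -1 -1 -2 -4 -6 -8 -7 -5 -6 -9] now [ -6  -5  -4  -4  -6  -7  -9 -10  -7  -4  -5  -6]
pics/t8.png -166 home [ -1  -3  -1   0   0   0  -2  -7 -13 -18 -21 -39] now [-14 -10  -7  -6  -9 -11 -11  -9  -6  -5  -6  -6]
pics/t8.png -169 home [ -2  -2  -1   2   9  16  17 -19 -54 -92 -86 -96] now [-77 -57 -33 -17 -24 -25 -18 -11  -8  -8  -8  -7]
pics/t8.png -172 home [   0    5   12   18   13    8    3  -41  -87 -117 -108 -103] now [-124 -109  -93  -74  -57  -46  -34  -30  -27  -17  -11   -7]
pics/t8.png -175 home [  6  21  32  41  33  27  29  19  -2 -53 -71 -66] now [-118 -123 -127 -130 -121 -108  -80  -61  -56  -34  -15  -10]
pics/s8.png -160 home [-1  0  0  0  0  0  0  0  0  0  0  0] now [0 0 0 0 0 0 0 0 0 0 0 0]
pics/s8.png -163 home [-2 -1  0  0  0  0  0  0  0  0  0  0] now [ 0  0  0  0  0  0 -1  0  0  0  0  0]
pics/s8.png -166 home [-2  0  0  0  0  0  0  0 -1  0  1  0] now [0 0 0 0 0 0 0 0 0 0 0 0]
pics/s8.png -169 home [0 0 0 0 2 8 9 6 2 0 0 0] now [0 0 0 0 0 0 0 0 0 0 1 1]
pics/s8.png -172 home [-1  0  0  1 11 24 33 35 18  7  0  0] now [0 1 1 1 0 0 0 0 0 0 0 1]
pics/s8.png -175 home [ 1  1  2 10 16 29 48 42 26 14  2  0] now [  0   0  -1  -7 -10  -8  -7 -11 -15 -14  -7  -3]
```

Pointer against scale: both views put the cursor about 49.3 mm from home and the slide is at 48.5, so I'll pull 0.8 mm more and hold for over 3 s.

Request:
move_arm(
  rows="0 -0.003 0 0 0 0 1;0 -0.003 0 0 0 0 1;0 -0.003 0 0 0 0 1;0 -0.003 0 0 0 0 1;0 -0.003 0 0 0 0 1;0 -0.003 0 0 0 0 1",
)

```text
clock: 35.45
eef_pos: [512.6, -172.1, 43.8]
tool_rot: [3.137, -0.001, 1.68]
force: [6.6, 1.7, 1.6]
width: 11.0
gripper_force: 59.8
```

```bash
python3 - <<'E'
from h import *
st=read_state();p=st["eef_pos"];print(p,st["force"],st["width"]);print("disp",.9942*(p[0]-561.5)+.1078*(p[1]+167.7))
s=snap("scene","pics/s9.png")
E
```

```text
[ 512.55398754 -172.1231433    43.84971184] [6.61922605 1.70616631 1.63733548] 11.027464782332105
disp -49.13894044041078
```

Request:
move_arm(
  rows="0 0 0 0 0 0 1;0 0 0 0 0 0 1;0 0 0 0 0 0 1;0 0 0 0 0 0 1;0 0 0 0 0 0 1;0 0 0 0 0 0 1;0 0 0 0 0 0 1;0 0 0 0 0 0 1;0 0 0 0 0 0 1;0 0 0 0 0 0 1;0 0 0 0 0 0 1;0 0 0 0 0 0 1",
)

```text
clock: 36.5
eef_pos: [512.5, -172.1, 43.8]
tool_rot: [3.137, -0.001, 1.68]
force: [5.9, 2.3, 1.7]
width: 11.0
gripper_force: 59.8
```

Request:
move_arm(
  rows="0 0 0 0 0 0 1;0 0 0 0 0 0 1;0 0 0 0 0 0 1;0 0 0 0 0 0 1;0 0 0 0 0 0 1;0 0 0 0 0 0 1;0 0 0 0 0 0 1;0 0 0 0 0 0 1;0 0 0 0 0 0 1;0 0 0 0 0 0 1;0 0 0 0 0 0 1;0 0 0 0 0 0 1",
)

```text
clock: 37.5
eef_pos: [512.5, -172.1, 43.8]
tool_rot: [3.137, -0.001, 1.68]
force: [5.7, 2.2, 1.3]
width: 10.9
gripper_force: 59.8
```

Request:
move_arm(
  rows="0 0 0 0 0 0 1;0 0 0 0 0 0 1;0 0 0 0 0 0 1;0 0 0 0 0 0 1;0 0 0 0 0 0 1;0 0 0 0 0 0 1;0 0 0 0 0 0 1;0 0 0 0 0 0 1;0 0 0 0 0 0 1;0 0 0 0 0 0 1;0 0 0 0 0 0 1;0 0 0 0 0 0 1",
)

```text
clock: 38.5
eef_pos: [512.6, -172.1, 43.8]
tool_rot: [3.137, -0.001, 1.68]
force: [5.9, 3.6, 1.1]
width: 10.9
gripper_force: 59.8
```

Request:
move_arm(
  rows="0 0 0 0 0 0 1;0 0 0 0 0 0 1;0 0 0 0 0 0 1;0 0 0 0 0 0 1;0 0 0 0 0 0 1;0 0 0 0 0 0 1",
)

```text
clock: 39.0
eef_pos: [512.5, -172.1, 43.8]
tool_rot: [3.137, -0.001, 1.68]
force: [6.7, 2.3, 1.0]
width: 10.6
gripper_force: 59.8
```

Request:
move_arm(
  rows="0 0.02 0 0 0 0 1;0 0.04 0 0 0 0 1;0 0.06 0 0 0 0 1;0 0.08 0 0 0 0 1;0 0.1 0 0 0 0 1;0 0.12 0 0 0 0 1;0 0.14 0 0 0 0 1;0 0.16 0 0 0 0 1;0 0.175 0 0 0 0 1;0 0.18 0 0 0 0 1;0 0.18 0 0 0 0 1",
)

```text
clock: 39.92
eef_pos: [561.5, -167.8, 43.7]
tool_rot: [-3.136, 0.001, 1.679]
force: [-4.3, 1.7, 13.2]
width: 11.0
gripper_force: 61.4
```

Request:
move_arm(
  rows="0 0 0 0 0 0 -0.3;0 0 0 0 0 0 -0.3;0 0 0 0 0 0 -0.3;0 0 0 0 0 0 -0.3;0 0 0 0 0 0 -0.3;0 0 -0.13 0 0 0 -0.3;0 0 -0.26 0 0 0 -0.3;0 0 -0.4 0 0 0 -0.3;0 0 -0.4 0 0 0 -0.3",
)

```text
clock: 40.67
eef_pos: [569.1, -167.5, 170.6]
tool_rot: [3.13, 0.004, 1.68]
force: [2.0, -0.7, 0.8]
width: 55.3
gripper_force: 0.0
```

Request:
move_arm(
  rows="0.12 0.03 0 0 0 0 -0.3;0.24 0.06 0 0 0 0 -0.3;0.36 0.09 0 0 0 0 -0.3;0.48 0.12 0 0 0 0 -0.3;0.6 0.15 0 0 0 0 -0.3;0.72 0.18 0 0 0 0 -0.3;0.84 0.21 0 0 0 0 -0.3;0.92 0.23 0 0 0 0 -0.3;0.946 0.234 0 0 0 0 -0.3;0.946 0.234 0 0 0 0 -0.3;0.946 0.234 0 0 0 0 -0.3;0.946 0.234 0 0 0 0 -0.3",
)

```text
clock: 41.67
eef_pos: [603.1, 119.6, 162.8]
tool_rot: [-3.141, 0.002, 1.677]
force: [-0.6, -0.9, -0.2]
width: 55.5
gripper_force: 0.0
```

```bash
python3 - <<'E'
from h import *
st=read_state();print(st["eef_pos"],st["tool_rot"])
d=snap("top","pics/t10.png");s=snap("scene","pics/s10.png")
g=cv2.cvtColor(d["img"],cv2.COLOR_RGB2GRAY)
big=cv2.resize(g[205:265,290:350],None,fx=8,fy=8,interpolation=cv2.INTER_CUBIC)
cs=cv2.HoughCircles(big,cv2.HOUGH_GRADIENT,1,60,param1=80,param2=12,minRadius=44,maxRadius=60)
for c in cs[0]: u=(290+c[0]/8,205+c[1]/8); print(np.round(u,1),c[2]/8,at(d,*u,81)+[.5,1.2])
t=.108+np.pi/2
for a in(-55,0,55): print("exp",613.3-80*np.cos(t+np.radians(a)),26.8-80*np.sin(t+np.radians(a)))
E
```

```text
[603.09073488 119.59032817 162.76597263] [-3.14056263e+00  2.24030087e-03  1.67669662e+00]
[325.6 216.6] 6.9625 [627.  -52.4]
exp 553.0957208420243 -25.882490175280605
exp 621.9232136328005 -52.73389332003735
exp 683.3964234487667 -11.755044023981963
```

Request:
move_arm(
  rows="0.01 0 0.1 0 0 0 -0.3;0.01 0 0.2 0 0 0 -0.3;0.01 0 0.3 0 0 0 -0.3;0.01 0 0.37 0 0 0 -0.3;0.01 0 0.4 0 0 0 -0.3;0.01 0 0.4 0 0 0 -0.3;0.01 0 0.4 0 0 0 1;0.01 0 0.4 0 0 0 1;0.01 0 0.4 0 0 0 1;0.01 0 0.4 0 0 0 1;0.01 0 0.4 0 0 0 1;0.01 0 0.4 0 0 0 1",
)

```text
clock: 42.77
eef_pos: [604.1, 125.7, 45.0]
tool_rot: [3.139, -0.0, 1.679]
force: [-0.5, -0.4, 6.7]
width: 16.4
gripper_force: 58.4
```

Request:
move_arm(
  rows="-0.001 0.0256 0 0 0 0.05 1;-0.004 0.051 0 0 0 0.1 1;-0.009 0.076 0 0 0 0.15 1;-0.0159 0.1006 0 0 0 0.2 1;-0.0248 0.1246 0 0 0 0.25 1;-0.0355 0.1479 0 0 0 0.3 1;-0.048 0.1702 0 0 0 0.35 1;-0.0622 0.1914 0 0 0 0.4 1;-0.078 0.2115 0 0 0 0.45 1;-0.0954 0.2303 0 0 0 0.5 1",
)

```text
clock: 43.6
eef_pos: [675.8, 104.8, 45.1]
tool_rot: [3.14, -0.002, 0.891]
force: [-1.3, -0.7, 5.7]
width: 16.3
gripper_force: 58.6
```

Request:
move_arm(
  rows="-0.001 0.0256 0 0 0 0.05 1;-0.004 0.051 0 0 0 0.1 1;-0.009 0.076 0 0 0 0.15 1;-0.0159 0.1006 0 0 0 0.2 1;-0.0248 0.1246 0 0 0 0.25 1;-0.0355 0.1479 0 0 0 0.3 1;-0.048 0.1702 0 0 0 0.35 1;-0.0622 0.1914 0 0 0 0.4 1;-0.078 0.2115 0 0 0 0.45 1;-0.0954 0.2303 0 0 0 0.5 1;-0.0954 0.2303 0 0 0 0.5 1;-0.0954 0.2303 0 0 0 0.5 1",
)

```text
clock: 44.6
eef_pos: [712.1, 39.0, 45.1]
tool_rot: [-3.142, -0.004, 0.11]
force: [-0.4, -0.5, 5.9]
width: 16.4
gripper_force: 58.7
```

Request:
move_arm(
  rows="0 0 0 0 0 0 -0.4;0 0 0 0 0 0 -0.4;0 0 0 0 0 0 -0.4;0 0 0 0 0 0 -0.4;0 0 -0.13 0 0 0 -0.4;0 0 -0.26 0 0 0 -0.4;0 0 -0.4 0 0 0 -0.4;0 0 -0.4 0 0 0 -0.4",
)

```text
clock: 45.27
eef_pos: [716.3, 39.4, 172.6]
tool_rot: [3.141, -0.015, 0.109]
force: [1.8, 0.1, 0.7]
width: 59.8
gripper_force: 0.0
```

Request:
move_arm(
  rows="-0.09 0.1 0 0 0 0 -0.4;-0.18 0.2 0 0 0 0 -0.4;-0.27 0.3 0 0 0 0 -0.4;-0.36 0.4 0 0 0 0 -0.4;-0.45 0.5 0 0 0 0 -0.4;-0.54 0.6 0 0 0 0 -0.4;-0.63 0.7 0 0 0 0 -0.4;-0.72 0.8 0 0 0 0 -0.4;-0.8 0.9 0 0 0 0 -0.4;-0.89 1 0 0 0 0 -0.4;-0.89 1 0 0 0 0 -0.4;-0.89 1 0 0 0 0 -0.4",
)

```text
clock: 46.27
eef_pos: [475.4, -291.3, 163.1]
tool_rot: [3.141, 0.001, 0.102]
force: [0.0, -0.5, -0.1]
width: 59.7
gripper_force: 0.0
```

```bash
cat > seats.py <<'E'
from h import *
st=read_state();print(st["eef_pos"],st["tool_rot"])
d=snap("top","pics/t11.png");s=snap("scene","pics/s11.png")
g=cv2.cvtColor(d["img"],cv2.COLOR_RGB2GRAY)
big=cv2.resize(g[225:265,260:340],None,fx=8,fy=8,interpolation=cv2.INTER_CUBIC)
cs=cv2.HoughCircles(big,cv2.HOUGH_GRADIENT,1,60,param1=80,param2=12,minRadius=44,maxRadius=60)
for c in cs[0]: u=(260+c[0]/8,225+c[1]/8); print(np.round(u,1),c[2]/8,at(d,*u,81)+[.5,1.2])
E
python3 seats.py
```

```text
[ 475.37642945 -291.28446469  163.09471664] [3.14057407e+00 9.87035773e-04 1.02433581e-01]
[302.9 248.9] 6.8625 [533.6  16.3]
[323.6 233.9] 6.5625 [575.5 -44.6]
[278.8 241.2] 6.7875 [558.8  85. ]
[311.9 257.9] 5.875 [506.5  -8.6]
```

Request:
move_arm(
  rows="0.07 -0.13 0 0 0 0 -0.4;0.14 -0.26 0 0 0 0 -0.4;0.21 -0.39 0 0 0 0 -0.4;0.28 -0.52 0 0 0 0 -0.4;0.35 -0.65 0 0 0 0 -0.4;0.4 -0.75 0 0 0 0 -0.4;0.416 -0.787 0 0 0 0 -0.4;0.416 -0.787 0 0 0 0 -0.4;0.416 -0.787 0 0 0 0 -0.4;0.416 -0.787 0 0 0 0 -0.4",
)

```text
clock: 47.2
eef_pos: [575.8, -39.8, 162.9]
tool_rot: [3.141, 0.001, 0.11]
force: [0.1, -0.5, -0.1]
width: 59.9
gripper_force: 0.0
```

Request:
move_arm(
  rows="0 0 0.12 0 0 0 -0.4;0 0 0.24 0 0 0 -0.4;0 0 0.34 0 0 0 -0.4;0 0 0.39 0 0 0 -0.4;0 0 0.423 0 0 0 -0.4;0 0 0.423 0 0 0 -0.4;0 0 0.423 0 0 0 1;0 0 0.423 0 0 0 1;0 0 0.423 0 0 0 1;0 0 0.423 0 0 0 1;0 0 0.423 0 0 0 1",
)

```text
clock: 48.12
eef_pos: [577.3, -40.2, 37.7]
tool_rot: [3.141, -0.003, 0.108]
force: [-0.5, -0.5, 6.7]
width: 38.2
gripper_force: 60.3
```

Request:
move_arm(
  rows="0 0 -0.12 0 0 0 1;0 0 -0.25 0 0 0 1;0 0 -0.38 0 0 0 1;0 0.1 -0.42 0 0 0 1;0 0.22 -0.42 0 0 0 1;0 0.34 -0.42 0 0 0 1;0 0.46 -0.42 0 0 0 1;0 0.58 -0.42 0 0 0 1",
)

```text
clock: 48.78
eef_pos: [594.9, -214.5, 163.0]
tool_rot: [3.141, -0.001, 0.109]
force: [1.0, -0.2, -1.2]
width: 37.9
gripper_force: 60.4
```

Request:
move_arm(
  rows="0 0.12 0 0 0 0 1;0 0.24 0 0 0 0 1;0 0.36 0 0 0 0 1;0 0.45 0 0 0 0 1;-0.006 0.497 0 0 0 0 1;-0.006 0.497 0.1 0 0 0 1;-0.006 0.497 0.2 0 0 0 1;-0.006 0.497 0.3 0 0 0 1;-0.006 0.497 0.4 0 0 0 1;-0.006 0.497 0.45 0 0 0 1;-0.006 0.497 0.45 0 0 0 1;-0.006 0.497 0.45 0 0 0 1",
)

```text
clock: 49.78
eef_pos: [609.5, -360.5, 27.3]
tool_rot: [-3.141, 0.0, 0.109]
force: [-0.2, 0.5, 0.9]
width: 38.4
gripper_force: 60.4
```

Request:
move_arm(
  rows="0 0 0.03 0 0 0 1;0 0 0.05 0 0 0 1;0 0 0.06 0 0 0 1;0 0 0.068 0 0 0 1;0 0 0.07 0 0 0 1;0 0 0.07 0 0 0 1",
)

```text
clock: 50.28
eef_pos: [609.4, -361.4, 6.4]
tool_rot: [3.141, -0.0, 0.109]
force: [0.8, -0.1, 0.2]
width: 38.3
gripper_force: 60.4
```

Request:
move_arm(
  rows="0 0 0.003 0 0 0 1;0 0 0.003 0 0 0 -0.4;0 0 0.003 0 0 0 -0.4;0 0 0.003 0 0 0 -0.4;0 0 -0.13 0 0 0 -0.4;0 0 -0.26 0 0 0 -0.4;0 0 -0.4 0 0 0 -0.4;0 0 -0.52 0 0 0 -0.4;-0.02 -0.1 -0.52 0 0 0 -0.4;-0.04 -0.23 -0.52 0 0 0 -0.4;-0.05 -0.36 -0.52 0 0 0 -0.4;-0.06 -0.48 -0.52 0 0 0 -0.4",
)

```text
clock: 51.28
eef_pos: [575.2, -218.2, 162.8]
tool_rot: [-3.141, -0.001, 0.108]
force: [0.4, 0.7, -0.2]
width: 59.6
gripper_force: 0.0
```

Request:
move_arm(
  rows="-0.01 -0.13 0 0 0 0 -0.4;-0.02 -0.26 0 0 0 0 -0.4;-0.03 -0.39 0 0 0 0 -0.4;-0.04 -0.52 0 0 0 0 -0.4;-0.05 -0.64 0 0 0 0 -0.4;-0.054 -0.75 0 0 0 0 -0.4;-0.054 -0.8 0 0 0 0 -0.4;-0.054 -0.8 0 0 0 0 -0.4;-0.054 -0.8 0 0 0 0 -0.4;-0.054 -0.8 0 0 0 0 -0.4",
)

```text
clock: 52.12
eef_pos: [534.0, 15.1, 162.4]
tool_rot: [3.14, -0.0, 0.107]
force: [0.1, -0.5, 1.3]
width: 59.7
gripper_force: 0.0
```

```bash
python3 - <<'E'
from h import *
st=read_state();print(st["eef_pos"],st["tool_rot"])
d=snap("top","pics/t12.png")
print([c for c in caps(d) if 395<c[0][0]<460])
E
```

```text
[534.03373703  15.13762441 162.43730118] [ 3.14042157e+00 -4.38766536e-04  1.07109083e-01]
[((np.float64(430.0), np.float64(221.6)), 120, [[609.5, -362.8], [601.2, -355.0], [608.6, -361.90000000000003]])]
```

Request:
move_arm(
  rows="0 0 0.12 0 0 0 -0.4;0 0 0.24 0 0 0 -0.4;0 0 0.34 0 0 0 -0.4;0 0 0.39 0 0 0 -0.4;0 0 0.421 0 0 0 -0.4;0 0 0.421 0 0 0 -0.4;0 0 0.421 0 0 0 1;0 0 0.421 0 0 0 1;0 0 0.421 0 0 0 1;0 0 0.421 0 0 0 1;0 0 0.421 0 0 0 1",
)

```text
clock: 53.08
eef_pos: [534.9, 16.6, 37.3]
tool_rot: [3.141, -0.003, 0.108]
force: [-0.7, -0.5, 6.6]
width: 37.8
gripper_force: 60.3
```

Request:
move_arm(
  rows="0 0 -0.12 0 0 0 1;0 0 -0.25 0 0 0 1;0 0 -0.38 0 0 0 1;-0.01 0.1 -0.42 0 0 0 1;-0.02 0.22 -0.42 0 0 0 1;-0.04 0.34 -0.42 0 0 0 1;-0.05 0.46 -0.42 0 0 0 1;-0.07 0.58 -0.42 0 0 0 1",
)

```text
clock: 53.75
eef_pos: [531.9, -160.0, 162.6]
tool_rot: [3.141, -0.001, 0.109]
force: [1.2, 0.4, -0.1]
width: 38.6
gripper_force: 60.5
```

Request:
move_arm(
  rows="-0.01 0.12 0 0 0 0 1;-0.02 0.24 0 0 0 0 1;-0.04 0.36 0 0 0 0 1;-0.05 0.48 0 0 0 0 1;-0.06 0.58 0 0 0 0 1;-0.071 0.647 0 0 0 0 1;-0.071 0.647 0.12 0 0 0 1;-0.071 0.647 0.24 0 0 0 1;-0.071 0.647 0.34 0 0 0 1;-0.071 0.647 0.42 0 0 0 1;-0.071 0.647 0.45 0 0 0 1;-0.071 0.647 0.45 0 0 0 1",
)

```text
clock: 54.75
eef_pos: [529.9, -352.6, 24.7]
tool_rot: [-3.139, 0.004, 0.109]
force: [-0.2, -0.2, -0.6]
width: 38.7
gripper_force: 60.5
```

Request:
move_arm(
  rows="0 0 0.03 0 0 0 1;0 0 0.05 0 0 0 1;0 0 0.06 0 0 0 1;0 0 0.068 0 0 0 1;0 0 0.07 0 0 0 1;0 0 0.07 0 0 0 1",
)

```text
clock: 55.25
eef_pos: [531.8, -353.9, 6.3]
tool_rot: [3.141, -0.001, 0.109]
force: [-0.9, -0.5, -0.4]
width: 38.0
gripper_force: 60.5
```

Request:
move_arm(
  rows="0 0 0.002 0 0 0 1;0 0 0.002 0 0 0 -0.4;0 0 0.002 0 0 0 -0.4;0 0 0.002 0 0 0 -0.4;0 0 -0.13 0 0 0 -0.4;0 0 -0.26 0 0 0 -0.4;0 0 -0.4 0 0 0 -0.4;0 0 -0.52 0 0 0 -0.4;0.02 -0.1 -0.52 0 0 0 -0.4;0.04 -0.23 -0.52 0 0 0 -0.4;0.06 -0.36 -0.52 0 0 0 -0.4;0.08 -0.48 -0.52 0 0 0 -0.4",
)

```text
clock: 56.25
eef_pos: [539.7, -206.1, 162.5]
tool_rot: [-3.141, -0.001, 0.108]
force: [0.2, 0.3, 0.1]
width: 59.7
gripper_force: 0.0
```

Request:
move_arm(
  rows="0.02 -0.13 0 0 0 0 -0.4;0.04 -0.26 0 0 0 0 -0.4;0.07 -0.39 0 0 0 0 -0.4;0.09 -0.52 0 0 0 0 -0.4;0.12 -0.64 0 0 0 0 -0.4;0.14 -0.76 0 0 0 0 -0.4;0.16 -0.88 0 0 0 0 -0.4;0.17 -0.95 0 0 0 0 -0.4;0.17 -0.969 0 0 0 0 -0.4;0.17 -0.969 0 0 0 0 -0.4;0.17 -0.969 0 0 0 0 -0.4;0.17 -0.969 0 0 0 0 -0.4",
)

```text
clock: 57.25
eef_pos: [559.1, 84.0, 162.0]
tool_rot: [3.14, 0.0, 0.106]
force: [-0.1, -0.8, -0.0]
width: 59.7
gripper_force: 0.0
```

```bash
python3 - <<'E'
from h import *
st=read_state();print(st["eef_pos"],st["tool_rot"])
d=snap("top","pics/t13.png")
print([c for c in caps(d) if 395<c[0][0]<460])
E
```

```text
[559.07965408  83.95122029 162.02288562] [3.14011026e+00 1.56322336e-04 1.05726045e-01]
[((np.float64(430.0), np.float64(221.6)), 119, [[609.6, -362.90000000000003], [601.3, -355.1], [608.7, -362.1]]), ((np.float64(429.7), np.float64(247.6)), 127, [[531.2, -355.8], [524.5, -348.2], [530.4, -355.0]])]
```

Request:
move_arm(
  rows="0 -0.005 0.12 0 0 0 -0.4;0 -0.005 0.24 0 0 0 -0.4;0 -0.005 0.34 0 0 0 -0.4;0 -0.005 0.39 0 0 0 -0.4;0 -0.005 0.42 0 0 0 -0.4;0 -0.005 0.42 0 0 0 -0.4;0 -0.005 0.42 0 0 0 1;0 -0.005 0.42 0 0 0 1;0 -0.005 0.42 0 0 0 1;0 -0.005 0.42 0 0 0 1;0 -0.005 0.42 0 0 0 1",
)

```text
clock: 58.22
eef_pos: [560.1, 87.9, 37.4]
tool_rot: [-3.142, -0.003, 0.108]
force: [0.2, -0.7, 6.3]
width: 38.1
gripper_force: 60.3
```

Request:
move_arm(
  rows="0 0 -0.12 0 0 0 1;0 0 -0.25 0 0 0 1;0 0 -0.38 0 0 0 1;-0.04 0.1 -0.42 0 0 0 1;-0.08 0.21 -0.42 0 0 0 1;-0.12 0.32 -0.42 0 0 0 1;-0.16 0.43 -0.42 0 0 0 1;-0.21 0.55 -0.42 0 0 0 1;-0.25 0.66 -0.42 0 0 0 1",
)

```text
clock: 58.97
eef_pos: [504.5, -119.0, 162.4]
tool_rot: [3.141, 0.0, 0.108]
force: [-0.1, -0.6, -1.0]
width: 38.2
gripper_force: 60.4
```

Request:
move_arm(
  rows="-0.04 0.12 0 0 0 0 1;-0.08 0.24 0 0 0 0 1;-0.12 0.36 0 0 0 0 1;-0.16 0.48 0 0 0 0 1;-0.2 0.59 0 0 0 0 1;-0.24 0.69 0 0 0 0 1;-0.255 0.735 0 0 0 0 1;-0.255 0.735 0.12 0 0 0 1;-0.255 0.735 0.24 0 0 0 1;-0.255 0.735 0.34 0 0 0 1;-0.255 0.735 0.42 0 0 0 1;-0.255 0.735 0.44 0 0 0 1",
)

```text
clock: 59.97
eef_pos: [451.5, -342.0, 26.5]
tool_rot: [-3.137, 0.005, 0.109]
force: [-1.2, 1.2, 0.1]
width: 37.9
gripper_force: 60.4
```

Request:
move_arm(
  rows="0 0 0.03 0 0 0 1;0 0 0.05 0 0 0 1;0 0 0.065 0 0 0 1;0 0 0.075 0 0 0 1;0 0 0.079 0 0 0 1;0 0 0.079 0 0 0 1",
)

```text
clock: 60.47
eef_pos: [453.9, -344.8, 6.8]
tool_rot: [3.141, -0.001, 0.109]
force: [-0.0, -0.3, -1.4]
width: 38.5
gripper_force: 60.4
```

Request:
move_arm(
  rows="0 0 0.003 0 0 0 1;0 0 0.004 0 0 0 -0.4;0 0 0.004 0 0 0 -0.4;0 0 0.004 0 0 0 -0.4;0 0 -0.13 0 0 0 -0.4;0 0 -0.26 0 0 0 -0.4;0 0 -0.4 0 0 0 -0.4;0 0 -0.52 0 0 0 -0.4;0 -0.1 -0.52 0 0 0 -0.4;0 -0.23 -0.52 0 0 0 -0.4;0 -0.36 -0.52 0 0 0 -0.4;0 -0.48 -0.52 0 0 0 -0.4",
)

```text
clock: 61.47
eef_pos: [437.5, -199.6, 162.7]
tool_rot: [-3.142, -0.001, 0.108]
force: [1.0, -0.1, 0.1]
width: 59.7
gripper_force: 0.0
```

Request:
move_arm(
  rows="0 -0.12 0 0 0 0 -0.4;0 -0.25 0 0 0 0 -0.4;0 -0.38 0 0 0 0 -0.4;0 -0.5 0 0 0 0 -0.4;0 -0.6 0 0 0 0 -0.4;0 -0.6 0 0 0 0 -0.4;0 -0.6 0 0 0 0 -0.4;0 -0.6 0 0 0 0 -0.4",
)

```text
clock: 62.13
eef_pos: [418.7, -23.0, 162.5]
tool_rot: [3.141, -0.001, 0.109]
force: [0.5, -0.9, -0.5]
width: 59.8
gripper_force: 0.0
```

```bash
python3 - <<'E'
from h import *
st=read_state();print(st["eef_pos"],st["clock"])
d=snap("top","pics/t14.png");s=snap("scene","pics/s14.png")
print([c for c in caps(d) if 395<c[0][0]<460])
a=d["img"][120:320,130:490,::-1];b=s["img"][140:330,160:500,::-1]
cv2.imwrite("pics/c12.png",np.vstack([cv2.resize(a,(530,295),interpolation=2),cv2.resize(b,(530,296),interpolation=2)]))
E
```

```text
[418.74330426 -22.97336654 162.46289545] 62.1333
[((np.float64(430.0), np.float64(221.6)), 118, [[609.5, -362.90000000000003], [601.1, -355.1], [608.6, -362.0]]), ((np.float64(429.6), np.float64(247.7)), 124, [[530.8, -355.6], [524.2, -348.0], [530.1, -354.8]]), ((np.float64(428.5), np.float64(273.8)), 127, [[453.6, -346.3], [448.7, -338.90000000000003], [453.1, -345.5]])]
```

View pics/c12.png

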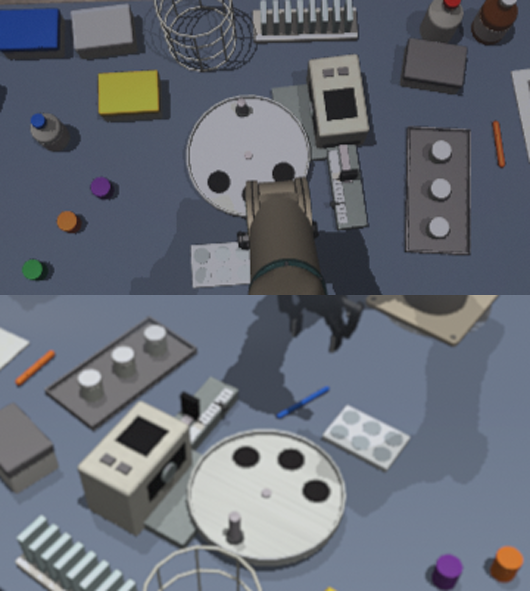

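The three pots stand upright in the tray, the carousel is back at load, the slide is home and the bystanders are in place. I'll hand in.

```bash
python3 -c "
from cell import *
print(finish_job())"
```

```text
the job is handed in; nothing more can be done
None
```

I did every step in order and handed the job in at about 62 s: all three pots end upright in the grey tray, the carousel at load and the slide home. The slide was held for over 3 s at 49.1 mm, against a cursor position I measured at about 49.3 mm (good to about 1 mm). I had to re-centre one pot on its seat, after it was found about 12 mm off, before turning.

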